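# Set a bar against the flip stop of a specimen cut-off saw

## Task

Get the saw ready to cut the next specimen: flip the red length stop fully down into the path of the stock, take the white bar out of the rack, lay it in the saw's infeed channel in front of the hood and let go of it there. With the stop down, take the bar again near its tail and slide it along the channel, through the hood, until its end rests against the stop, without ramming the stop. Leave everything else on the bench where it is.

Things in the scene. Friction and masses are not known exactly. Their poses are not given: they have to be found in the camera images.
- saw: Fixed bench cut-off saw: blue base plate, white hood, motor behind. Origin on the table under the feed channel's centre line, in the blade's plane (mid-hood); z up, y = feed direction, x across, away from the robot (yaw varies). In mm from it: base plate x -120..190, y -325..215, top 30 high. Bed 62 wide, y -310..200, top 45 high. The parked blade clears the bar.
- infeed (a point): Where a bar's underside may be laid: middle of the infeed channel's floor, 178 mm before the blade, 45 above the table; axes as the saw's. The channel is 31 mm wide between two steel strips 6 mm high (tops 51 above the table) running from y -310 to 45 of the saw, also through the hood.
- hood_top (a point): Middle of the hood's top, 205 above the table. Hood: x -75..85, y -50..50 of the saw (front door handle out to x -96, y -34). A tunnel 52 wide, its roof 86 above the table, runs through it along the channel. Motor behind it: x 88..182, y -85..85, top 148 high.
- fence_end (a point): Far end of the outfeed fence, on its top, 85 above the table. Fence: x 18..48, y 55..200 of the saw, behind the bar's path. Control pod with two buttons behind it: x 110..180, y 127..203, top 112 high.
- stop: Dark steel carriage of the flip stop, clamped on the outfeed fence (its place along the fence differs from start to start), fixed. Origin on the hinge axis, 93 mm above the table, 38 mm to +x of the channel's centre line and level along y with the stop face; axes parallel to the saw's.
- flag (a joint): Hinge of the red stop flag, rad, axis along the carriage's +y. 0 = fully down on its rest, hanging in the bar's path; it starts up (1.2 to 1.7) and stays where left (friction 0.06 N m). Down, in mm from the hinge: arm x -50..6, y 0..30, z -5..5; plate x -50..-26, y 0..12, z -45..0. It swings over towards the robot: pull it over from behind its upright arm, then press the arm down from above.
- flag_face (a point): Point on the flag's flat stop face (the side facing the hood), 38 mm from the hinge across the channel and 35.5 mm below it when down: there it lies on the channel's centre line at the mid-height of a bar lying in the channel. Moves with the flag; its y axis is the feed direction, always.
- rack: Wooden stock rack, fixed, 240 (its x) x 130 (its y), origin on the table under its middle. At either end (x 60 to 120 and -60 to -120) a comb holds the bars' ends in two slots 28 wide, centred at y +35 and -35: slot floor 23 high, teeth 45 high. Between the combs the bars lie free above the 8 mm base board, so they can be gripped only near mid-length.
- white_bar: The bar to cut: white plastic, square section 25 x 25, 240 long along its own x, about 0.2 kg. Origin in the middle of its underside, z up. It lies in one of the rack's two slots with its underside 23 above the table, top 48. Either end may go first into the saw.
- grey_bar: Bystander: a like bar in grey, in the rack's other slot. Same origin and size.
- offcut: Bystander: black offcut 50 x 25 x 25 lying on the saw's base plate in front of the outfeed. Origin under its middle.
- brush: Bystander: bench brush about 170 long, lying between the robot and the saw.
- caliper: Bystander: steel caliper about 190 x 70 x 12, lying between the robot and the saw.
- bottle: Bystander: white bottle with a red cap, 64 across, 160 high, standing to the left of the saw.
- piece0: Bystander: white cut specimen 80 x 25 x 25 in the blue tray (fixed, 160 x 120, walls 30 high) to the left.
- piece1: Bystander: amber cut specimen 80 x 25 x 25 in the blue tray.
Not all that is in view belongs to the job. Leave any purple look-alike of the white_bar alone.

How it is judged:
By the outcome, as a careful person would: the job done as asked, in the order asked, and still so for the second after the job is handed in, with the robot touching nothing.
It also fails if it takes over 56 s, if anything falls off the work surface, if the arm or the gripper's body presses on something with over 40 N, if the wrist force passes 120 N, or if a joint passes its speed limit or range.

## Robot

A 6-joint arm with a two-finger parallel gripper is mounted at the origin on the work surface. World frame = base frame: x ahead of the robot, y to its left, z up, the work surface at z = 0. Lengths are in mm, angles in rad, forces in N, time in s.
With the tool pointing down it reaches from about 350 to 975 mm from the base axis. Payload 7.1 kg.
Tool frame: the origin (TCP) lies on the mounting face of the last link; the fingertips stand 182 mm ahead of it and the grasp point (between the pads) lies 163 mm ahead of it (ctrl.tip_reach is the distance from the TCP to the fingertips, in mm); z points along the fingers, y is the direction in which the jaws open and shut (so a half turn about z gives the same grasp; the last joint's range is limited). The gripper opens to 88 mm and grips with 3 to 60 N. Pads are 20 mm wide; open, the fingers measure 115 mm over their backs; the gripper's body (75 mm by 178 mm) begins 61 mm behind the grasp point.
Start: joints at [-1.32, 0.423, 1.63, -0, 1.089, -0.019], TCP at [166.606, -602.369, 404.675] pointing down, gripper open.
Joint ranges: [-3, 3], [-0.9, 2.11], [0.09, 2.58], [-1.31, 4.45], [0.11, 2.69], [-2.54, 2.54]. Speed limits (rad/s): [2.39, 2.39, 3.01, 3.14, 3.14, 3.14].

## Interface

Orientations are given as a rotation vector (axis times angle).
In Python, from workcell import ctrl gives the robot as it stands.
- The arm moves only by the tool jog_arm, never from a script. Its argument "steps" is a list that holds one entry, the list of rows, each a list of 7 numbers: the shift along the tool's x, y, z in m, then the turn, a rotation vector about the tool's x, y, z in degrees, then the gripper's target within -1 to 1 (shut at 1, half-way at 0, fully open at -1). A call has 1 to 20 rows; each row shifts and turns the commanded pose from where the row before left it, along the tool's axes as they then stand; what a row does not reach is not made up. A row lasts 1/12 s, in which the tool goes at most 41.7 mm and 7.16 degrees, less where a joint would pass 70% of its speed; a pose out of reach is approached as far as the arm can. A call is refused whole if a number of a shift passes 0.0417 or a number of a turn 7.16, either way. A call with a gripper value outside its range is refused whole. The fingers move at their own pace and stop on an object; the grip force is fixed at half the most. Time passes only in rows, so rows that do not move let the fingers close. It gives the time, the measured TCP pose, the force and the opening at its end, in the units of the state.
- ctrl.get_obs(): the state, without advancing time (a new reading comes with each control period).
- ctrl.get_image(name): name is "side" or "top"; returns the picture (384x512x3 uint8, red, green, blue); there is no depth.
- ctrl.camera_info(name): a dict with "fx", "fy", "cx", "cy" (pixels), "origin" and "attitude" of the camera in the world. Camera axes: x right, y down, z forward; pixel columns grow to the right and rows downward; lengths in mm; the calibration is good to about 2 mm. A picture is of the moment at which its call begins. camera_info takes no time and is no camera call.
- ctrl.close_job(): hands the job in, once; it reports no verdict.
Trained networks look in the newest picture that a camera, given by its name, has taken for a name from the list of things; names that differ only in an ending like _2 or _b are one class to them, and where a whole thing is asked for, a point or a joint stands for the part that bears it (a point fixed in the world has none). Each returns a list of dicts, best first, with "p" (0 to 1); they miss things now and then, are a little off and sometimes report something else, mostly with a low value. They report only what shows in the picture. A call takes as long as a camera call. They do not tell look-alikes from the thing itself.
- ctrl.look_for(thing, camera): "bbox" ([left, top, right, bottom] in pixels, round what is visible of it).
- ctrl.trace(thing, camera): "pixels" (384x512 bool, what is visible of it) and "bbox" ([left, top, right, bottom] in pixels, round what is visible of it).
- ctrl.landmark_of(thing, camera): "uv" ([column, row] in pixels: a listed point, or the origin of a listed thing).
The state is a dict: "t": time; "qpos": joint angles; "qvel": joint speeds; "joint_torque": joint torques, N m; "ee_pos": TCP position; "orientation": TCP orientation; "ft_force": force on the tool from outside, world axes, zero at the start; "moment": the same for the moment, N m; "width": finger opening in mm.
Only numpy, scipy, OpenCV 4.12 (cv2) and the standard library are available. Lean on these libraries where they do the work, as an engineer would, in place of code of your own. Each camera call takes 0.05 s, during which the arm holds its last target.

## Working session

There is one attempt and no reset: what is moved stays moved. The work goes in short steps, Python scripts to look and compute and a tool call to move; the robot and the scene stay as the last step left them, time stands still between calls to the robot, and variables do not carry over. Pictures are saved under pics/ and viewed, and the job is handed in when it is done.

Besides the shell and the picture viewer there is one more tool, called by a JSON object that holds its "api" and its "payload", one argument or row to a line. jog_arm: Moves the arm, as the interface text tells. Its arguments: {"type":"object","properties":{"steps":{"type":"array"}},"required":["steps"]}

```bash
ls; mkdir -p pics
python3 - <<'E'
from workcell import ctrl
import cv2
for n in ("side","top"):
    im=ctrl.get_image(n); cv2.imwrite(f"pics/{n}0.png",im[:,:,::-1])
    print(n,ctrl.camera_info(n))
o=ctrl.get_obs()
print(o['t'],o['ee_pos'],o['orientation'],o['width'],o['ft_force'])
E
```

```text
pics
side {'fx': 395.56904140596413, 'fy': 395.56904140596413, 'cx': 257.8023551507551, 'cy': 189.76854287487322, 'origin': array([ -74.98845526,  733.9936336 , 1075.44607561]), 'attitude': array([-0.93485813,  2.56822529, -1.00620991])}
top {'fx': 411.0840647823615, 'fy': 411.0840647823615, 'cx': 258.0001521872731, 'cy': 191.8299847478148, 'origin': array([ 351.5542856 ,   53.7198011 , 1511.12837612]), 'attitude': array([-2.21324732,  2.16328356, -0.09951134])}
0.1 [ 166.54635175 -602.15088689  403.98709983] [-3.11169082e+00 -4.22323030e-01  2.64224459e-04] 87.64333172771111 [-0.50417273 -0.40760521 -0.40626263]
```

View pics/side0.png

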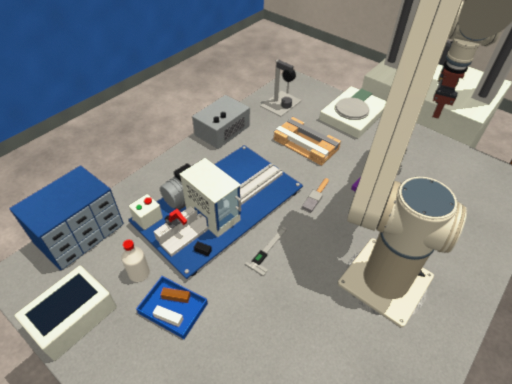

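View pics/top0.png

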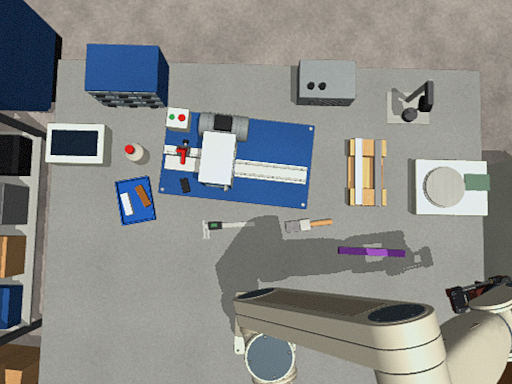

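The top view shows the saw around (235,160) px with feed to the left, and the rack at (367,172) with the white bar in its left slot. The flag is up near (182,153) and the purple look-alike is at (372,252). Next I measure landmarks.

```bash
cat > h.py <<'E'
import numpy as np, cv2
from scipy.spatial.transform import Rotation as R
from workcell import ctrl
CI={n:ctrl.camera_info(n) for n in("side","top")}
def ray(n,uv):
    c=CI[n];d=np.array([(uv[0]-c['cx'])/c['fx'],(uv[1]-c['cy'])/c['fy'],1.])
    return c['origin'],R.from_rotvec(c['attitude']).apply(d)
def atz(n,uv,z):
    o,d=ray(n,uv);return o+d*(z-o[2])/d[2]
def proj(n,p):
    c=CI[n];q=R.from_rotvec(c['attitude']).inv().apply(np.atleast_2d(p)-c['origin'])
    return np.c_[q[:,0]/q[:,2]*c['fx']+c['cx'],q[:,1]/q[:,2]*c['fy']+c['cy']]
def tri(a,b):
    o1,d1=ray("side",a);o2,d2=ray("top",b)
    A=np.stack([d1,-d2],1);s=np.linalg.lstsq(A,o2-o1,rcond=None)[0]
    p,q=o1+d1*s[0],o2+d2*s[1];return (p+q)/2,np.linalg.norm(p-q)
E
python3 - <<'E'
from h import *
np.set_printoptions(precision=1,suppress=True)
Z=dict(saw=0,infeed=45,hood_top=205,fence_end=85,stop=93,rack=0,white_bar=23,grey_bar=23,flag_face=None)
for k,z in Z.items():
    uv={}
    for n in("side","top"):
        r=ctrl.landmark_of(k,n)
        for e in r[:2]:
            print(k,n,round(e['p'],2),np.array(e['uv']), atz(n,e['uv'],z) if z is not None else '')
        if r: uv[n]=r[0]['uv']
    if len(uv)==2: print('  tri',*tri(uv['side'],uv['top']))
for n in("side","top"):
    im=cv2.imread(f"pics/{n}0.png")
    x=(120,100) if n=="top" else (110,130)
    c=im[x[1]:x[1]+130,x[0]:x[0]+200]
    cv2.imwrite(f"pics/{n}0z.png",cv2.resize(c,None,fx=4,fy=4,interpolation=cv2.INTER_CUBIC))
E
```

```text
saw side 0.84 [213.2 220.7] [560.4 174.3   0. ]
saw side 0.5 [310.8 136.7] [ 559.  -414.4    0. ]
saw top 0.92 [219.  164.1] [568.5 181.2   0. ]
  tri [563.9 177.9   1.8] 10.433469946331147
infeed side 0.58 [253.8 182.4] [543.9 -21.8  45. ]
infeed top 0.96 [268.8 171.9] [538.1  -2.1  45. ]
  tri [532.5  -2.9  68.6] 6.332509738565211
hood_top side 0.75 [212.8 175.9] [561.  156.4 205. ]
hood_top side 0.39 [314.6 198.3] [271.1  28.7 205. ]
hood_top top 0.97 [214.6 160.9] [549.  178.3 205. ]
  tri [543.6 174.6 231.2] 3.664224366961042
fence_end side 0.97 [157.  231.6] [612.  360.9  85. ]
fence_end top 0.93 [166.3 145.4] [617.7 360.1  85. ]
  tri [617.2 359.9  79.8] 3.690052660564844
stop side 0.79 [178.8 216.6] [599.2 281.1  93. ]
stop side 0.23 [314.2 197.1] [319.6 -65.6  93. ]
stop top 0.61 [188.2 149.8] [602.7 281.8  93. ]
stop top 0.43 [226. 224.] [348.3 143.2  93. ]
  tri [601.7 281.1  91.3] 3.061303151020021
rack side 0.87 [309.  144.6] [ 536.  -367.7    0. ]
rack top 0.94 [365. 174.] [ 544.6 -361.3    0. ]
  tri [ 539.9 -363.7    1.2] 10.668706138294175
white_bar side 0.69 [301.5 143.2] [ 551.  -331.3   23. ]
white_bar side 0.48 [370.8 175.6] [ 246.2 -350.8   23. ]
white_bar top 0.72 [366.1 252.2] [ 258.1 -359.5   23. ]
white_bar top 0.56 [355.8 173.4] [ 543.1 -321.2   23. ]
  tri [ 356.8 -218.5  234.7] 230.88016734354755
grey_bar side 0.6 [310.3 139.1] [ 538.4 -375.9   23. ]
grey_bar side 0.46 [214.3 222.3] [539.3 188.8  23. ]
grey_bar top 0.58 [377.2 173.1] [ 546.1 -399.8   23. ]
  tri [ 552.1 -406.7   -4.6] 5.732384512484943
flag_face side 0.64 [185.3 221.2] 
flag_face side 0.53 [308.  143.9] 
flag_face top 0.65 [184.2 160.4] 
flag_face top 0.52 [163.2 148.1] 
  tri [560.6 289.9 110.8] 4.548463953690882
```

View pics/side0z.png

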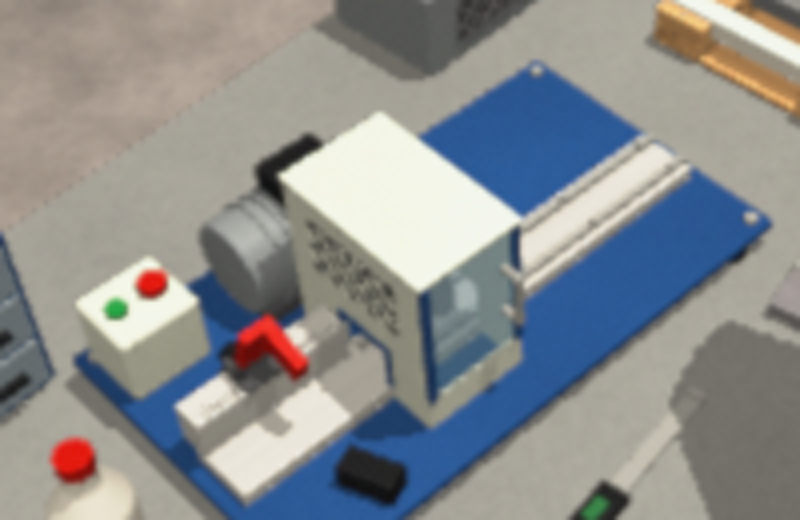

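View pics/top0z.png

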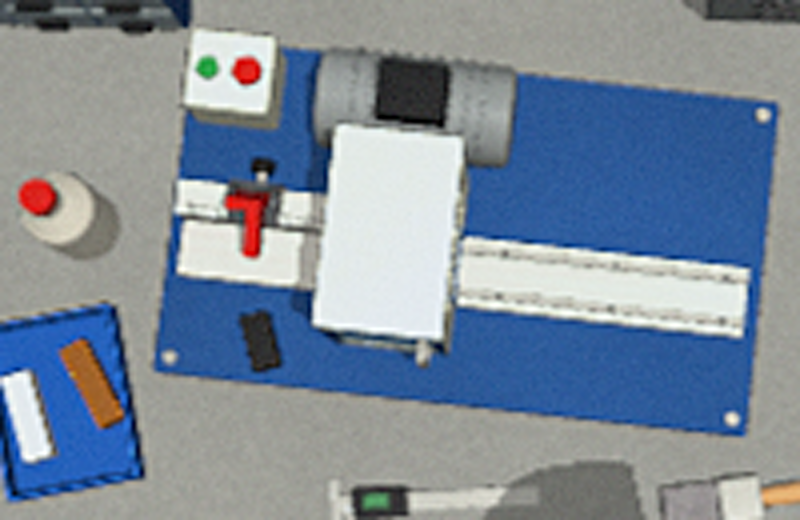

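The side zoom shows the flag upright as an inverted L over the fence, with its plate pointing towards the robot. The channel is clear in both views. Now I fit the saw pose from plate, hood and bed corners.

```bash
cat > fit.py <<'E'
from h import *
from scipy.optimize import least_squares
np.set_printoptions(precision=2,suppress=True)
def z2(u,off): return (np.array(u)+.5)/4-.5+off
T=[((155,372),(-120,215,30)),((745,436),(-120,-325,30)),((778,102),(190,-325,30)),((750,268),(31,-310,48)),((742,338),(-31,-310,48)),
((338,124),(85,50,205)),((465,138),(85,-50,205)),((313,328),(-75,50,205)),((440,342),(-75,-50,205)),((175,180),(48,200,85)),((174,212),(18,200,85))]
S=[((537,62),(190,-325,30)),((772,224),(-120,-325,30)),((75,362),(190,215,30)),((380,112),(85,-50,205)),((520,220),(-75,-50,205)),((418,292),(-75,50,205)),((280,178),(85,50,205)),((177,408),(48,200,85)),((200,433),(18,200,85)),((247,502),(-31,200,45))]
D=[("top",z2(u,(120,100)),p) for u,p in T]+[("side",z2(u,(110,130)),p) for u,p in S]
def w(p,s):
    c,si=np.cos(s[2]),np.sin(s[2]);return np.array([s[0]+c*p[0]-si*p[1],s[1]+si*p[0]+c*p[1],p[2]])
def res(s): return np.concatenate([proj(n,w(p,s))[0]-u for n,u,p in D])
def resb(s): return np.concatenate([proj(n,w(p,s))[0]-u+(s[3:5] if n=="top" else s[5:7]) for n,u,p in D])
if __name__=="__main__":
    r=least_squares(res,[565,178,0.1],loss='soft_l1');print(r.x,r.cost);print(r.fun.reshape(-1,2))
    r=least_squares(resb,[565,178,0.1,0,0,0,0],loss='soft_l1');print(r.x,r.cost)
    s=r.x
    for k,p in dict(infeed=(0,-178,45),hood=(5,0,205),fend=(33,200,85)).items(): print(k,w(p,s))
    # landmark stop in saw frame
    for q in([599.2,281.1],[602.7,281.8]):
        d=np.array(q)-s[:2];c,si=np.cos(s[2]),np.sin(s[2]);print('stop saw',c*d[0]+si*d[1],-si*d[0]+c*d[1])
E
python3 fit.py
```

```text
[554.71 173.09  -0.08] 5.7376946167268645
[[-1.09  0.58]
 [ 0.42  0.55]
 [ 0.35 -0.02]
 [-0.25  0.13]
 [ 0.08 -0.29]
 [-0.31  0.86]
 [-1.15  0.71]
 [ 0.11 -0.95]
 [-0.43 -1.09]
 [ 0.57  0.27]
 [-0.24  0.71]
 [ 0.01 -0.59]
 [ 0.86 -0.73]
 [-0.99 -0.4 ]
 [ 0.19  0.68]
 [-0.19 -0.39]
 [ 0.33 -0.68]
 [ 0.33 -0.24]
 [-0.33  0.22]
 [-0.23 -0.35]
 [-0.2  -0.62]]
[551.73 165.81  -0.09  -1.95  -1.13  -2.28   1.21] 4.615207960083435
infeed [536.45 -11.53  45.  ]
hood [556.71 165.38 205.  ]
fend [601.79 362.24  85.  ]
stop saw 37.39261716222879 118.93635212561189
stop saw 40.81957426120663 119.93433260726738
```

```bash
cat > flag.py <<'E'
from fit import *
from scipy.optimize import minimize
S0=least_squares(res,[565,178,0.1],loss='soft_l1').x
def boxes(th,y0):
    out=[]
    for b in([-50,6,0,30,-5,5],[-50,-26,0,12,-45,0]):
        P=np.array([[b[i],b[2+j],b[4+k]] for i in(0,1) for j in(0,1) for k in(0,1)],float)
        c,s=np.cos(th),np.sin(th)
        Q=np.c_[c*P[:,0]+s*P[:,2],P[:,1],-s*P[:,0]+c*P[:,2]]+[38,y0,93]
        out.append(np.array([w(q,S0) for q in Q]))
    return out
def render(n,th,y0,dx=0,dy=0,k=8):
    c=(np.array([150,100]) if n=="top" else np.array([140,180]))
    m=np.zeros((100*k,100*k),np.uint8)
    for B in boxes(th,y0):
        u=proj(n,B)+[dx,dy]
        h=cv2.convexHull((((u-c+.5)*k)*16).round().astype(np.int32))
        cv2.fillConvexPoly(m,h,255,cv2.LINE_8,4)
    return cv2.resize(m,(100,100),interpolation=cv2.INTER_AREA)/255.
def redm(n,f):
    im=cv2.imread(f).astype(float);c=((150,100) if n=="top" else (140,180))
    im=im[c[1]:c[1]+100,c[0]:c[0]+100]
    r=im[:,:,2]-np.maximum(im[:,:,0],im[:,:,1])
    m=np.clip(r/130,0,1); return m
E
python3 - <<'E'
from flag import *
print(S0)
W={}
for n in("side","top"):
    m=redm(n,f"pics/{n}0.png")
    t=np.zeros((100,100));u=proj(n,w((30,110,110),S0))[0]-((150,100) if n=="top" else (140,180))
    t=cv2.circle(t,tuple(int(round(v)) for v in u),14,1,-1); W[n]=m*t; print(n,(W[n]).sum(),u)
def cost(p):
    th,y0=p[:2];return sum(((render(n,th,y0,*p[2+2*i:4+2*i])-W[n])**2).sum() for i,n in enumerate(("side","top")))+0.3*sum(np.square(p[2:]))
best=min(((cost([th,y,0,0,0,0]),th,y) for th in np.arange(1.1,1.8,.05) for y in range(80,140,3)))
print(best)
r=minimize(cost,[best[1],best[2],0,0,0,0],method='Nelder-Mead',options=dict(initial_simplex=None,maxiter=1500));print(r.x,r.fun)
for n in("side","top"):
    uv={}
for q,n in(((178.8,216.6),"side"),((188.2,149.8),"top")):
    d=atz(n,q,93)[:2]-S0[:2];c,s=np.cos(S0[2]),np.sin(S0[2]);print('stop saw',c*d[0]+s*d[1],-s*d[0]+c*d[1])
out=[]
for i,n in enumerate(("side","top")):
    a=render(n,*r.x[:2],*r.x[2+2*i:4+2*i]);m=W[n];o=np.stack([a,m,m*0],2)[15:85,10:80]
    out.append(cv2.resize((o*255).astype(np.uint8),None,fx=5,fy=5,interpolation=0))
cv2.imwrite("pics/flagfit.png",np.hstack(out))
E
```

```text
[554.71 173.09  -0.08]
side 151.56153846153845 [39.49 33.9 ]
top 91.95384615384614 [37.82 51.47]
(np.float64(38.758044425334816), np.float64(1.3500000000000003), 116)
[  1.34 115.91   0.     0.    -0.     0.  ] 37.61263526633953
stop saw 35.26561275987845 111.35002052751955
stop saw 38.66814956701542 112.36227343974387
```

View pics/flagfit.png

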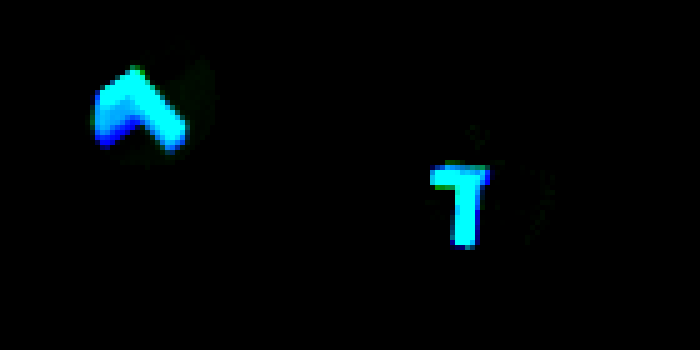

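Saw: origin (554.7, 173.1), yaw about -0.08. The flag fit gives θ≈1.34 and stop face at about y 115 in the saw frame (the network says 112). I'll write a row planner and go to behind the flag.

```bash
cat > plan.py <<'E'
from h import *
S0=np.array([554.71,173.09,-0.0]); 
from flag import S0
def sw(x,y,z): 
    from fit import w
    return w((x,y,z),S0)
def tosaw(p):
    d=np.array(p)[:2]-S0[:2];c,s=np.cos(S0[2]),np.sin(S0[2]);return np.array([c*d[0]+s*d[1],-s*d[0]+c*d[1],p[2]])
def Rdown(yawx,tilt=0):
    # tool x at world angle yawx, z down
    c,s=np.cos(yawx),np.sin(yawx);X=np.array([c,s,0]);Z=np.array([0,0,-1.]);return R.from_matrix(np.stack([X,np.cross(Z,X),Z],1))
SAWX=S0[2]+np.pi/2  # tool x along saw +y
def plan(goal,Rg,maxmm=40,maxdeg=7,grip=-1,n=None,start=None):
    o=ctrl.get_obs()
    p,Rc=(np.array(o['ee_pos']),R.from_rotvec(o['orientation'])) if start is None else start
    rv=(Rc.inv()*Rg).as_rotvec(degrees=True); d=np.array(goal)-p
    n=n or int(max(np.ceil(np.linalg.norm(d)/maxmm),np.ceil(np.linalg.norm(rv)/maxdeg),1))
    rows=[]
    for i in range(n):
        Ri=Rc*R.from_rotvec(rv*i/n,degrees=True)
        s=Ri.inv().apply(d/n)/1000
        rows.append([round(float(v),4)+0. for v in s]+[round(float(v),2)+0. for v in rv/n]+[grip])
    print(n,str(rows).replace(' ','')); return goal,Rg
def st():
    o=ctrl.get_obs();Rm=R.from_rotvec(o['orientation']);t=np.array(o['ee_pos'])+Rm.apply([0,0,182])
    print('t',round(o['t'],2),'tcp',np.array(o['ee_pos']).round(1),'tip saw',tosaw(t).round(1),'yawerr deg',round(np.degrees(np.arctan2(*Rm.as_matrix()[[1,0],0])-SAWX),2),'toolz',Rm.as_matrix()[:,2].round(3),'w',round(o['width'],1),'F',np.array(o['ft_force']).round(1))
E
python3 - <<'E'
from plan import *
st()
print(np.degrees(SAWX))
a=plan(sw(70,130,182+235),Rdown(SAWX),grip=1,maxmm=38)
E
```

```text
t 1.0 tcp [ 166.6 -602.4  404.7] tip saw [-321.8 -805.3  222.7] yawerr deg -69.74 toolz [-0. -0. -1.] w 87.5 F [ 0.1 -0.3 -0.2]
85.19459882001568
27 [[0.0256,-0.0275,-0.0005,0.0,0.0,-2.58,1],[0.0268,-0.0263,-0.0005,0.0,0.0,-2.58,1],[0.028,-0.0251,-0.0005,0.0,0.0,-2.58,1],[0.0291,-0.0238,-0.0005,0.0,0.0,-2.58,1],[0.0301,-0.0224,-0.0005,0.0,0.0,-2.58,1],[0.0311,-0.0211,-0.0005,0.0,0.0,-2.58,1],[0.032,-0.0196,-0.0005,0.0,0.0,-2.58,1],[0.0329,-0.0182,-0.0005,0.0,0.0,-2.58,1],[0.0337,-0.0167,-0.0005,0.0,0.0,-2.58,1],[0.0344,-0.0151,-0.0005,0.0,0.0,-2.58,1],[0.035,-0.0136,-0.0005,0.0,0.0,-2.58,1],[0.0356,-0.012,-0.0005,0.0,0.0,-2.58,1],[0.0361,-0.0104,-0.0005,0.0,0.0,-2.58,1],[0.0365,-0.0087,-0.0005,0.0,0.0,-2.58,1],[0.0369,-0.0071,-0.0005,0.0,0.0,-2.58,1],[0.0372,-0.0054,-0.0005,0.0,0.0,-2.58,1],[0.0374,-0.0037,-0.0005,0.0,0.0,-2.58,1],[0.0375,-0.002,-0.0005,0.0,0.0,-2.58,1],[0.0376,-0.0003,-0.0005,0.0,0.0,-2.58,1],[0.0375,0.0014,-0.0005,0.0,0.0,-2.58,1],[0.0374,0.003,-0.0005,0.0,0.0,-2.58,1],[0.0373,0.0047,-0.0005,0.0,0.0,-2.58,1],[0.037,0.0064,-0.0005,0.0,0.0,-2.58,1],[0.0367,0.0081,-0.0005,0.0,0.0,-2.58,1],[0.0363,0.0097,-0.0005,0.0,0.0,-2.58,1],[0.0358,0.0113,-0.0005,0.0,0.0,-2.58,1],[0.0353,0.0129,-0.0005,0.0,0.0,-2.58,1]]
```

{"api": "jog_arm", "payload": {
  "steps": [
    [[0.026, -0.027, -0.003, 0, 0, -2.6, 1], [0.027, -0.026, -0.003, 0, 0, -2.6, 1], [0.028, -0.025, -0.003, 0, 0, -2.6, 1], [0.029, -0.024, -0.003, 0, 0, -2.6, 1], [0.03, -0.022, -0.003, 0, 0, -2.6, 1], [0.031, -0.021, -0.003, 0, 0, -2.6, 1], [0.032, -0.02, -0.003, 0, 0, -2.6, 1], [0.033, -0.018, -0.003, 0, 0, -2.6, 1], [0.034, -0.017, -0.003, 0, 0, -2.6, 1], [0.034, -0.015, -0.003, 0, 0, -2.6, 1], [0.035, -0.014, 0, 0, 0, -2.6, 1], [0.036, -0.012, 0, 0, 0, -2.6, 1], [0.036, -0.01, 0, 0, 0, -2.6, 1], [0.036, -0.009, 0, 0, 0, -2.6, 1], [0.037, -0.007, 0, 0, 0, -2.6, 1], [0.037, -0.005, 0, 0, 0, -2.6, 1], [0.037, -0.004, 0, 0, 0, -2.6, 1], [0.038, -0.002, 0, 0, 0, -2.6, 1], [0.038, 0, 0, 0, 0, -2.6, 1], [0.038, 0.001, 0, 0, 0, -2.6, 1]]
  ]
}}

```text
t: 2.67
ee_pos: [513.2, 66.9, 434.9]
orientation: [2.61, 1.748, 0.001]
ft_force: [0.8, -0.8, -0.3]
width: 0.3
```

Run:
```python
from plan import *
st()
a=plan(sw(70,130,182+235),Rdown(SAWX),grip=1,maxmm=38)
```

```text
t 2.67 tcp [513.2  66.9 434.9] tip saw [ -32.3 -109.3  252.9] yawerr deg -17.59 toolz [ 0. -0. -1.] w 0.3 F [ 0.8 -0.8 -0.3]
7 [[0.037,0.0036,0.0026,0.01,0.0,-2.51,1],[0.0368,0.0052,0.0026,0.01,0.0,-2.51,1],[0.0366,0.0069,0.0026,0.01,0.0,-2.51,1],[0.0362,0.0084,0.0026,0.01,0.0,-2.51,1],[0.0358,0.01,0.0026,0.01,0.0,-2.51,1],[0.0353,0.0116,0.0026,0.01,0.0,-2.51,1],[0.0348,0.0131,0.0026,0.01,0.0,-2.51,1]]
```

{"api": "jog_arm", "payload": {
  "steps": [
    [[0.037, 0.004, 0.002, 0, 0, -2.5, 1], [0.037, 0.005, 0.002, 0, 0, -2.5, 1], [0.037, 0.007, 0.002, 0, 0, -2.5, 1], [0.036, 0.008, 0.002, 0, 0, -2.5, 1], [0.036, 0.01, 0.002, 0, 0, -2.5, 1], [0.035, 0.012, 0.002, 0, 0, -2.5, 1], [0.035, 0.013, 0.002, 0, 0, -2.6, 1], [0, 0, 0, 0, 0, 0, 1], [0, 0, 0, 0, 0, 0, 1]]
  ]
}}

```text
t: 3.42
ee_pos: [635.9, 296.3, 419.6]
orientation: [-2.313, -2.126, 0.002]
ft_force: [-0.5, -0.2, -0.5]
width: 0.6
```

Run:
```python
from plan import *
st()
a=plan(sw(70,130,182+122),Rdown(SAWX),grip=1,maxmm=25)
for n in("side","top"):
    im=ctrl.get_image(n); cv2.imwrite(f"pics/{n}1.png",im[:,:,::-1])
    x=(120,100) if n=="top" else (110,130)
    c=im[x[1]:x[1]+130,x[0]:x[0]+150,::-1]
    cv2.imwrite(f"pics/{n}1z.png",cv2.resize(c,None,fx=4,fy=4,interpolation=cv2.INTER_CUBIC))
```

```text
t 3.42 tcp [635.9 296.3 419.6] tip saw [ 70.4 129.5 237.6] yawerr deg -0.03 toolz [-0. -0. -1.] w 0.6 F [-0.5 -0.2 -0.5]
5 [[0.0001,-0.0001,0.0231,-0.01,0.01,-0.01,1],[0.0001,-0.0001,0.0231,-0.01,0.01,-0.01,1],[0.0001,-0.0001,0.0231,-0.01,0.01,-0.01,1],[0.0001,-0.0001,0.0231,-0.01,0.01,-0.01,1],[0.0001,-0.0001,0.0231,-0.01,0.01,-0.01,1]]
```

View pics/side1z.png

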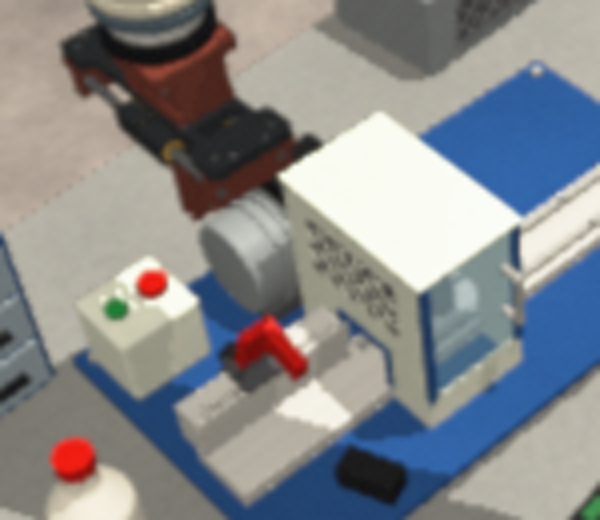

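View pics/top1z.png

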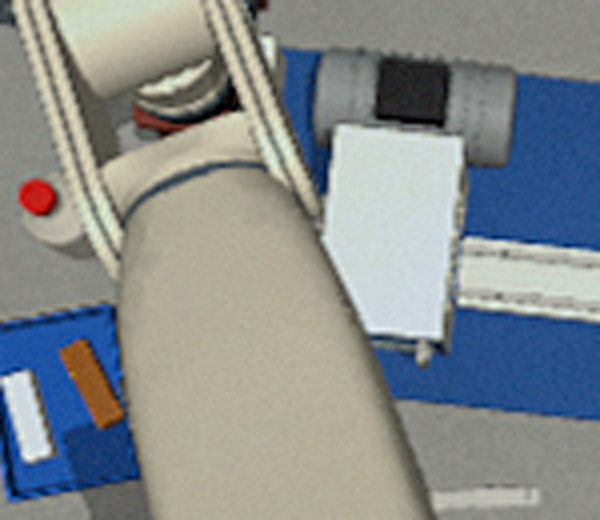

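The closed gripper is above and behind the flag, with nothing beneath it but the fence back. Descending.

{"api": "jog_arm", "payload": {
  "steps": [
    [[0, 0, 0.023, 0, 0, 0, 1], [0, 0, 0.023, 0, 0, 0, 1], [0, 0, 0.023, 0, 0, 0, 1], [0, 0, 0.023, 0, 0, 0, 1], [0, 0, 0.0235, 0, 0, 0, 1], [0, 0, 0, 0, 0, 0, 1], [0, -0.007, 0, 0, 0, 0, 1], [0, -0.007, 0, 0, 0, 0, 1], [0, -0.004, 0, 0, 0, 0, 1], [0, -0.004, 0, 0, 0, 0, 1], [0, -0.004, 0, 0, 0, 0, 1]]
  ]
}}

```text
t: 4.43
ee_pos: [609.6, 297.2, 306.8]
orientation: [2.315, 2.123, 0.003]
ft_force: [0.1, -0.0, 0.5]
width: 0.2
```

Run:
```python
from plan import *
st()
```

```text
t 4.43 tcp [609.6 297.2 306.8] tip saw [ 44.6 128.5 124.8] yawerr deg -0.13 toolz [ 0.  0. -1.] w 0.2 F [ 0.1 -0.   0.5]
```

{"api": "jog_arm", "payload": {
  "steps": [
    [[0, -0.004, 0, 0, 0, 0, 1], [0, -0.004, 0.001, 0, 0, 0, 1], [0, -0.004, 0.001, 0, 0, 0, 1], [0, -0.004, 0.002, 0, 0, 0, 1], [0, -0.004, 0.003, 0, 0, 0, 1], [0, -0.004, 0.003, 0, 0, 0, 1], [0, -0.004, 0.003, 0, 0, 0, 1], [0, -0.004, 0.003, 0, 0, 0, 1], [0, -0.004, 0.002, 0, 0, 0, 1], [0, 0, 0, 0, 0, 0, 1]]
  ]
}}

```text
t: 5.27
ee_pos: [572.9, 300.1, 286.3]
orientation: [-2.314, -2.123, 0.004]
ft_force: [-0.4, -0.1, -0.3]
width: 0.3
```

Run:
```python
from plan import *
st()
for n in("side",):
    im=ctrl.get_image(n); cv2.imwrite(f"pics/{n}2.png",im[:,:,::-1])
    x=(110,130)
    c=im[x[1]:x[1]+130,x[0]:x[0]+150,::-1]
    cv2.imwrite(f"pics/{n}2z.png",cv2.resize(c,None,fx=4,fy=4,interpolation=cv2.INTER_CUBIC))
```

```text
t 5.27 tcp [572.9 300.1 286.3] tip saw [  7.  127.9 104.3] yawerr deg -0.12 toolz [-0. -0. -1.] w 0.3 F [-0.4 -0.1 -0.3]
```

View pics/side2z.png

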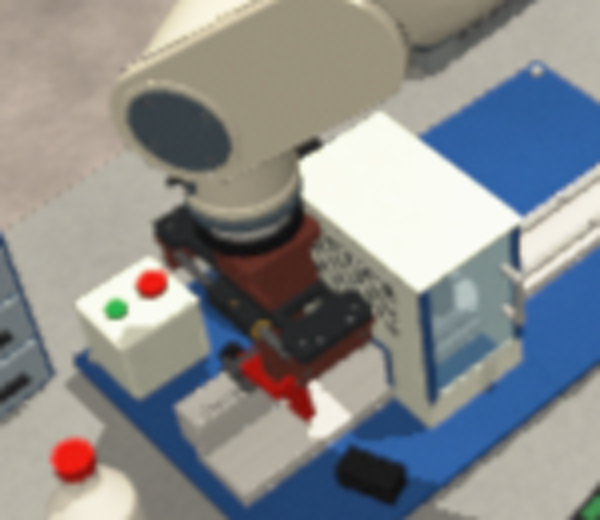

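The flag has swung nearly down under the fingers. Pressing gently.

{"api": "jog_arm", "payload": {
  "steps": [
    [[0, 0, 0.0015, 0, 0, 0, 1], [0, 0, 0.0015, 0, 0, 0, 1], [0, 0, 0.0015, 0, 0, 0, 1], [0, 0, 0.001, 0, 0, 0, 1], [0, 0, 0.0005, 0, 0, 0, 1], [0, 0, 0.0005, 0, 0, 0, 1], [0, 0, 0, 0, 0, 0, 1]]
  ]
}}

```text
t: 5.9
ee_pos: [574.0, 300.1, 280.6]
orientation: [2.315, 2.124, -0.0]
ft_force: [-0.7, -0.6, -0.3]
width: 1.0
```

Run:
```python
from plan import *
st()
```

```text
t 5.9 tcp [574.  300.1 280.6] tip saw [  8.6 128.2  98.6] yawerr deg -0.14 toolz [-0. -0. -1.] w 1.0 F [-0.7 -0.6 -0.3]
```

{"api": "jog_arm", "payload": {
  "steps": [
    [[0, 0, 0.0005, 0, 0, 0, 1], [0, 0, 0.0005, 0, 0, 0, 1], [0, 0, 0.0005, 0, 0, 0, 1], [0, 0, 0, 0, 0, 0, 1]]
  ]
}}

```text
t: 6.23
ee_pos: [574.1, 300.1, 280.2]
orientation: [2.315, 2.123, 0.0]
ft_force: [-2.6, -1.4, 8.9]
width: 0.7
```

{"api": "jog_arm", "payload": {
  "steps": [
    [[0, 0, 0.0005, 0, 0, 0, 1], [0, 0, 0.0005, 0, 0, 0, 1], [0, 0, 0, 0, 0, 0, 1]]
  ]
}}

```text
t: 6.48
ee_pos: [574.1, 300.1, 280.1]
orientation: [2.315, 2.123, 0.001]
ft_force: [-5.9, -2.9, 15.2]
width: 0.5
```

{"api": "jog_arm", "payload": {
  "steps": [
    [[0, 0, -0.004, 0, 0, 0, 1], [0, 0, -0.015, 0, 0, 0, 1], [0, 0, -0.03, 0, 0, 0, 1], [0, 0, -0.03, 0, 0, 0, 1], [0, 0, -0.03, 0, 0, 0, 1], [0, 0, -0.03, 0, 0, 0, 1], [0, -0.02, -0.02, 0, 0, 0, 1]]
  ]
}}

```text
t: 7.07
ee_pos: [556.3, 301.7, 440.5]
orientation: [2.315, 2.121, 0.009]
ft_force: [-0.2, 0.2, 0.5]
width: 0.4
```

Run:
```python
from plan import *
st()
im=ctrl.get_image("side"); cv2.imwrite("pics/side3.png",im[:,:,::-1])
cv2.imwrite("pics/side3z.png",cv2.resize(im[180:270,130:250,::-1],None,fx=5,fy=5,interpolation=cv2.INTER_CUBIC))
t=cv2.imread("pics/top0.png")
cv2.imwrite("pics/rackz.png",cv2.resize(t[125:220,330:410],None,fx=6,fy=6,interpolation=cv2.INTER_CUBIC))
s=cv2.imread("pics/side0.png")
cv2.imwrite("pics/racksz.png",cv2.resize(s[110:170,265:345],None,fx=8,fy=8,interpolation=cv2.INTER_CUBIC))
```

```text
t 7.07 tcp [556.3 301.7 440.5] tip saw [ -8.2 128.8 258.5] yawerr deg -0.21 toolz [ 0.01  0.   -1.  ] w 0.4 F [-0.2  0.2  0.5]
```

View pics/side3z.png

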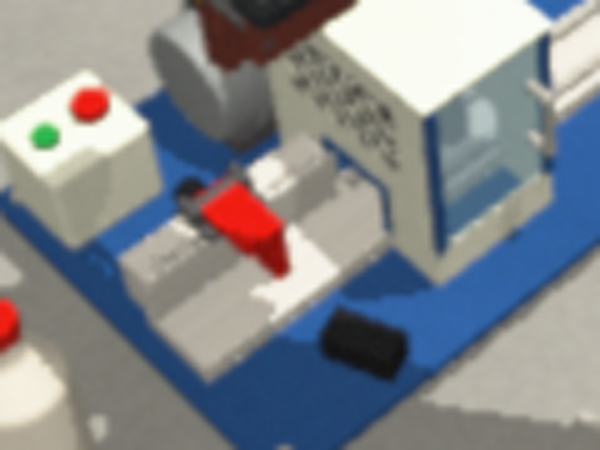

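View pics/rackz.png

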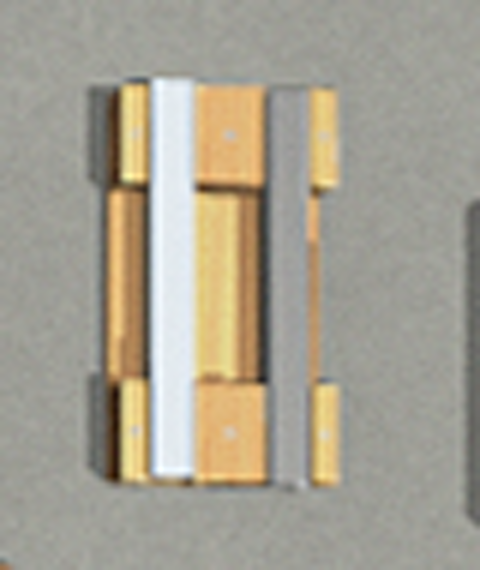

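View pics/racksz.png

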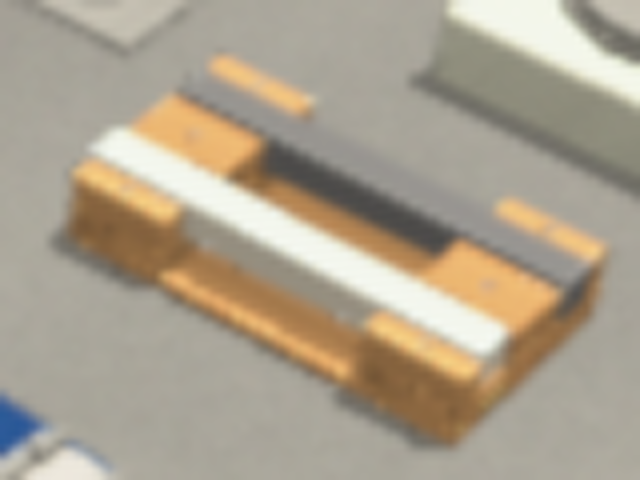

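The flag now hangs down over the channel at about (270,240) in the zoom. The white bar's corners are clear in both rack zooms, so I compute its pose.

Run:
```python
from plan import *
T=[((151,80),0),((193,79),0),((195,477),0),((152,477),0)]
P=[]
for u,_ in T:
    uv=(np.array(u)+.5)/6-.5+(330,125); P.append(atz("top",uv,48)); 
P=np.array(P);print(P.round(1));print('top c',P.mean(0).round(1)); ax=(P[0]+P[1]-P[2]-P[3])/2;print(np.linalg.norm(ax),np.degrees(np.arctan2(ax[1],ax[0])))
P=[]
for u in [(88,150),(120,126),(512,336),(485,362)]:
    uv=(np.array(u)+.5)/8-.5+(265,110); P.append(atz("side",uv,48))
P=np.array(P);print(P.round(1));print('side c',P.mean(0).round(1)); ax=(P[0]+P[1]-P[2]-P[3])/2;print(np.linalg.norm(ax),np.degrees(np.arctan2(ax[1],ax[0])))
st()
Rg=Rdown(0)
plan(np.r_[540,-327,182+200],Rg,maxmm=38)
```

```text
[[ 669.  -310.6   48. ]
 [ 670.3 -336.    48. ]
 [ 430.  -337.9   48. ]
 [ 429.4 -312.1   48. ]]
top c [ 549.7 -324.1   48. ]
240.00066939757002 0.40889206728640837
[[ 670.8 -312.2   48. ]
 [ 670.3 -338.6   48. ]
 [ 427.8 -334.6   48. ]
 [ 427.6 -310.3   48. ]]
side c [ 549.1 -323.9   48. ]
242.90031898168894 -0.6990182822512232
t 7.12 tcp [553.  302.4 443.5] tip saw [-11.6 129.5 261.5] yawerr deg -0.16 toolz [ 0.01  0.   -1.  ] w 0.6 F [-1.4  1.2  2.3]
17 [[-0.037,0.0024,0.0035,0.0,-0.03,5.0,-1],[-0.0366,0.0056,0.0035,0.0,-0.03,5.0,-1],[-0.036,0.0088,0.0035,0.0,-0.03,5.0,-1],[-0.0351,0.0119,0.0035,0.0,-0.03,5.0,-1],[-0.0339,0.0149,0.0035,0.0,-0.03,5.0,-1],[-0.0325,0.0178,0.0036,0.0,-0.03,5.0,-1],[-0.0308,0.0206,0.0036,0.0,-0.03,5.0,-1],[-0.0289,0.0232,0.0036,0.0,-0.03,5.0,-1],[-0.0267,0.0256,0.0036,0.0,-0.03,5.0,-1],[-0.0244,0.0279,0.0036,0.0,-0.03,5.0,-1],[-0.0219,0.0299,0.0036,0.0,-0.03,5.0,-1],[-0.0192,0.0317,0.0036,0.0,-0.03,5.0,-1],[-0.0164,0.0332,0.0036,0.0,-0.03,5.0,-1],[-0.0134,0.0345,0.0036,0.0,-0.03,5.0,-1],[-0.0103,0.0356,0.0036,0.0,-0.03,5.0,-1],[-0.0072,0.0363,0.0036,0.0,-0.03,5.0,-1],[-0.004,0.0368,0.0036,0.0,-0.03,5.0,-1]]
```

{"api": "jog_arm", "payload": {
  "steps": [
    [[-0.037, 0.002, 0, 0, 0, 5, 0], [-0.0365, 0.0055, 0, 0, 0, 5, 0], [-0.036, 0.009, 0, 0, 0, 5, 0], [-0.035, 0.012, 0, 0, 0, 5, 0], [-0.034, 0.015, 0.003, 0, 0, 5, 0], [-0.0325, 0.018, 0.005, 0, 0, 5, 0], [-0.031, 0.0205, 0.005, 0, 0, 5, 0], [-0.029, 0.023, 0.005, 0, 0, 5, 0], [-0.0265, 0.0255, 0.005, 0, 0, 5, 0], [-0.0245, 0.028, 0.005, 0, 0, 5, 0], [-0.022, 0.03, 0.005, 0, 0, 5, 0], [-0.019, 0.0315, 0.005, 0, 0, 5, 0], [-0.0165, 0.033, 0.005, 0, 0, 5, 0], [-0.0135, 0.0345, 0.005, 0, 0, 5, 0], [-0.0105, 0.0355, 0.005, 0, 0, 5, 0], [-0.007, 0.0365, 0.005, 0, 0, 5, 0], [-0.004, 0.037, 0.005, 0, 0, 5, 0], [0, 0, 0, 0, 0, 0, 0], [0, 0, 0, 0, 0, 0, 0]]
  ]
}}

```text
t: 8.7
ee_pos: [540.1, -329.6, 373.1]
orientation: [-3.141, 0.002, 0.002]
ft_force: [-0.3, 0.4, -0.4]
width: 43.8
```

Run:
```python
from plan import *
st(); print(ctrl.get_obs()['qpos'].round(2))
plan(np.r_[549.5,-324,182+33],Rdown(0),maxmm=25,grip=0)
im=ctrl.get_image("side"); cv2.imwrite("pics/side4.png",im[:,:,::-1])
cv2.imwrite("pics/side4z.png",cv2.resize(im[60:200,230:400,::-1],None,fx=4,fy=4,interpolation=cv2.INTER_CUBIC))
im=ctrl.get_image("top"); cv2.imwrite("pics/top4.png",im[:,:,::-1])
```

```text
t 8.7 tcp [ 540.1 -329.6  373.1] tip saw [  27.3 -502.   191.1] yawerr deg -85.27 toolz [-0.  0. -1.] w 43.8 F [-0.3  0.4 -0.4]
[-0.57  0.47  1.64  0.    1.04  1.01]
7 [[0.0014,-0.0008,0.0226,-0.01,0.01,-0.01,0],[0.0014,-0.0008,0.0226,-0.01,0.01,-0.01,0],[0.0014,-0.0008,0.0226,-0.01,0.01,-0.01,0],[0.0014,-0.0008,0.0226,-0.01,0.01,-0.01,0],[0.0014,-0.0008,0.0226,-0.01,0.01,-0.01,0],[0.0014,-0.0008,0.0226,-0.01,0.01,-0.01,0],[0.0014,-0.0008,0.0226,-0.01,0.01,-0.01,0]]
```

View pics/side4z.png

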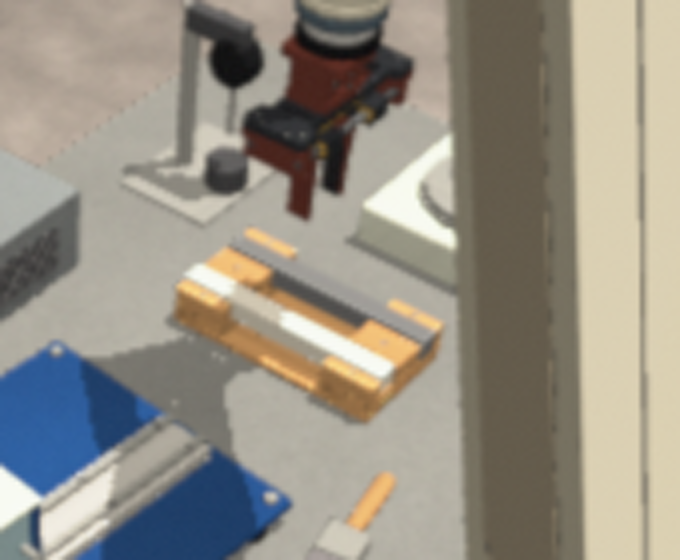

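View pics/top4.png

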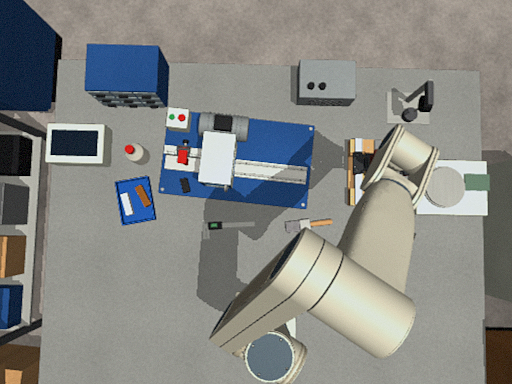

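The half-open gripper (44 mm) is over the white bar with room beside the grey one. Descending to tip height 33 and closing.

{"api": "jog_arm", "payload": {
  "steps": [
    [[0.0047, -0.0028, 0.02, 0, 0, 0, 0], [0.0047, -0.0028, 0.025, 0, 0, 0, 0], [0, 0, 0.025, 0, 0, 0, 0], [0, 0, 0.025, 0, 0, 0, 0], [0, 0, 0.025, 0, 0, 0, 0], [0, 0, 0.02, 0, 0, 0, 0], [0, 0, 0.012, 0, 0, 0, 0], [0, 0, 0.006, 0, 0, 0, 0], [0, 0, 0, 0, 0, 0, 0]]
  ]
}}

```text
t: 9.55
ee_pos: [550.1, -321.2, 215.4]
orientation: [-3.141, -0.004, 0.002]
ft_force: [-1.1, 0.1, 0.4]
width: 43.7
```

Run:
```python
from plan import *
st()
im=ctrl.get_image("side"); cv2.imwrite("pics/side5.png",im[:,:,::-1])
cv2.imwrite("pics/side5z.png",cv2.resize(im[60:200,230:400,::-1],None,fx=4,fy=4,interpolation=cv2.INTER_CUBIC))
```

```text
t 9.55 tcp [ 550.1 -321.2  215.4] tip saw [  36.5 -492.8   33.4] yawerr deg -85.04 toolz [-0.  0. -1.] w 43.7 F [-1.1  0.1  0.4]
```

View pics/side5z.png

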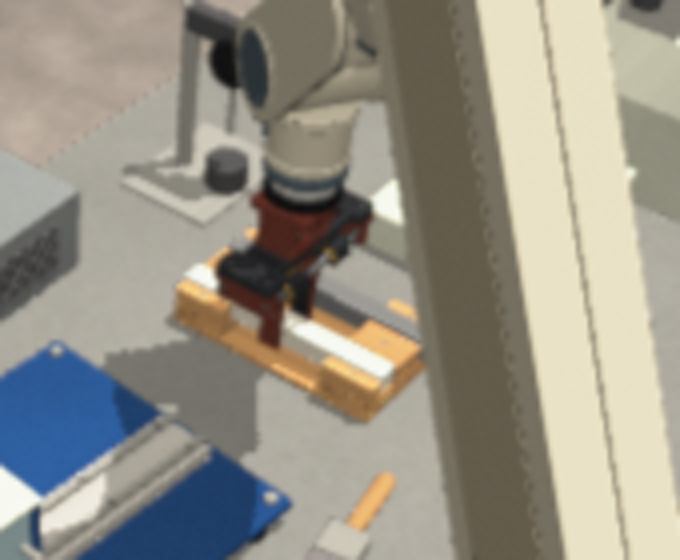

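The fingers straddle the white bar mid-length. I centre by 3 mm and close.

{"api": "jog_arm", "payload": {
  "steps": [
    [[0, 0.003, 0, 0, 0, 0, 0], [0, 0, 0, 0, 0, 0, 1], [0, 0, 0, 0, 0, 0, 1], [0, 0, 0, 0, 0, 0, 1], [0, 0, 0, 0, 0, 0, 1], [0, 0, 0, 0, 0, 0, 1]]
  ]
}}

```text
t: 10.1
ee_pos: [550.2, -325.4, 217.0]
orientation: [3.141, 0.001, 0.001]
ft_force: [-1.0, 0.9, 6.1]
width: 24.4
```

{"api": "jog_arm", "payload": {
  "steps": [
    [[0, 0, -0.005, 0, 0, 0, 1], [0, 0, -0.015, 0, 0, 0, 1], [0, 0, -0.02, 0, 0, 0, 1], [0, 0, -0.025, 0, 0, 0, 1], [0, 0, -0.025, 0, 0, 0, 1], [0, 0, -0.025, 0, 0, 0, 1], [0, 0, -0.015, 0, 0, 0, 1], [0, 0, 0, 0, 0, 0, 1]]
  ]
}}

```text
t: 10.77
ee_pos: [550.9, -325.9, 351.0]
orientation: [3.138, 0.002, 0.009]
ft_force: [0.5, -0.1, -2.7]
width: 24.3
```

Run:
```python
from plan import *
st()
# bar centre target saw (0,-183)
plan(sw(0,-185,182+150),Rdown(SAWX),maxmm=25,grip=1)
im=ctrl.get_image("side"); cv2.imwrite("pics/side6.png",im[:,:,::-1])
cv2.imwrite("pics/side6z.png",cv2.resize(im[60:200,230:400,::-1],None,fx=4,fy=4,interpolation=cv2.INTER_CUBIC))
```

```text
t 10.77 tcp [ 550.9 -325.9  351. ] tip saw [  39.1 -498.1  169. ] yawerr deg -85.14 toolz [ 0.01 -0.   -1.  ] w 24.3 F [ 0.5 -0.1 -2.7]
13 [[-0.0009,-0.0242,0.0014,0.03,-0.01,-6.55,1],[0.0019,-0.0241,0.0014,0.03,-0.01,-6.55,1],[0.0046,-0.0238,0.0014,0.03,-0.01,-6.55,1],[0.0073,-0.0231,0.0014,0.03,-0.01,-6.55,1],[0.0099,-0.0221,0.0014,0.03,-0.01,-6.55,1],[0.0123,-0.0208,0.0014,0.03,-0.01,-6.55,1],[0.0146,-0.0193,0.0014,0.03,-0.01,-6.55,1],[0.0167,-0.0175,0.0014,0.03,-0.01,-6.55,1],[0.0186,-0.0155,0.0015,0.03,-0.01,-6.55,1],[0.0203,-0.0132,0.0015,0.03,-0.01,-6.55,1],[0.0217,-0.0108,0.0015,0.03,-0.01,-6.55,1],[0.0228,-0.0083,0.0015,0.03,-0.01,-6.55,1],[0.0235,-0.0056,0.0015,0.03,-0.01,-6.55,1]]
```

View pics/side6z.png

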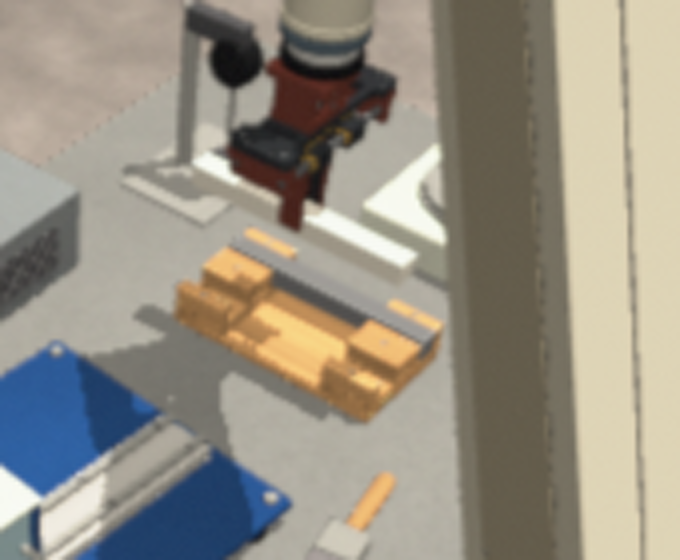

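{"api": "jog_arm", "payload": {
  "steps": [
    [[-0.001, -0.024, 0, 0, 0, -6.55, 1], [0.002, -0.024, 0, 0, 0, -6.55, 1], [0.0045, -0.024, 0, 0, 0, -6.55, 1], [0.0075, -0.023, 0, 0, 0, -6.55, 1], [0.01, -0.022, 0, 0, 0, -6.55, 1], [0.0125, -0.021, 0, 0, 0, -6.55, 1], [0.0145, -0.0195, 0.002, 0, 0, -6.55, 1], [0.0165, -0.0175, 0.002, 0, 0, -6.55, 1], [0.0185, -0.0155, 0.002, 0, 0, -6.55, 1], [0.0205, -0.013, 0.002, 0, 0, -6.55, 1], [0.0215, -0.011, 0.002, 0, 0, -6.55, 1], [0.023, -0.0085, 0.002, 0, 0, -6.55, 1], [0.0235, -0.0055, 0.002, 0, 0, -6.55, 1], [0, 0, 0, 0, 0, 0, 1], [0, 0, 0, 0, 0, 0, 1], [0, 0, 0, 0, 0, 0, 1]]
  ]
}}

```text
t: 12.15
ee_pos: [537.7, -10.8, 331.4]
orientation: [-2.313, -2.125, 0.002]
ft_force: [-0.4, 1.4, -2.7]
width: 24.6
```

Run:
```python
from plan import *
st()
for n,x in(("side",(200,90)),("top",(200,110))):
    im=ctrl.get_image(n); cv2.imwrite(f"pics/{n}7.png",im[:,:,::-1])
    cv2.imwrite(f"pics/{n}7z.png",cv2.resize(im[x[1]:x[1]+130,x[0]:x[0]+150,::-1],None,fx=4,fy=4,interpolation=cv2.INTER_CUBIC))
st()
plan(sw(0,-185,182+80),Rdown(SAWX),maxmm=25,grip=1)
```

```text
t 12.15 tcp [537.7 -10.8 331.4] tip saw [  -1.8 -184.7  149.4] yawerr deg -0.05 toolz [-0. -0. -1.] w 24.6 F [-0.4  1.4 -2.7]
t 12.25 tcp [538.  -11.4 331.8] tip saw [  -1.3 -185.3  149.8] yawerr deg -0.1 toolz [-0. -0. -1.] w 24.3 F [ 1.1 -0.1 -1.9]
3 [[0.0001,0.0004,0.0233,-0.01,0.0,-0.03,1],[0.0001,0.0004,0.0233,-0.01,0.0,-0.03,1],[0.0001,0.0004,0.0233,-0.01,0.0,-0.03,1]]
```

View pics/side7z.png

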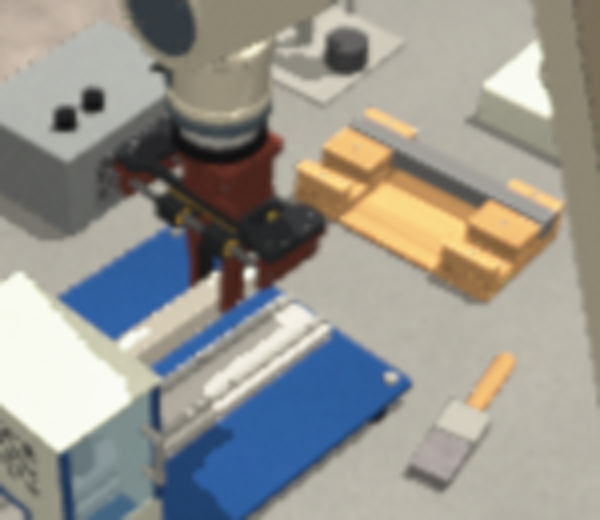

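View pics/top7z.png

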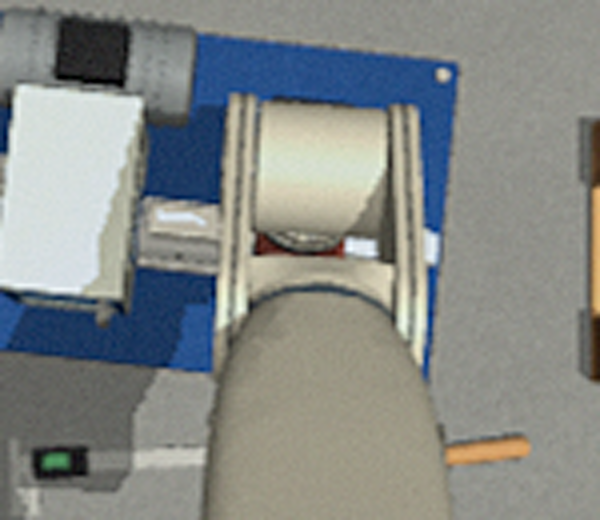

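The bar is held along the feed direction above the infeed channel. I lower it to just above the strips and check lateral alignment.

{"api": "jog_arm", "payload": {
  "steps": [
    [[0, 0.001, 0.02, 0, 0, 0, 1], [0, 0, 0.025, 0, 0, 0, 1], [0, 0, 0.02, 0, 0, 0, 1], [0, 0, 0.012, 0, 0, 0, 1], [0, 0, 0.004, 0, 0, 0, 1], [0, 0, 0, 0, 0, 0, 1], [0, 0, 0, 0, 0, 0, 1]]
  ]
}}

```text
t: 12.83
ee_pos: [539.5, -11.1, 251.7]
orientation: [2.313, 2.125, 0.001]
ft_force: [-1.2, 0.1, -2.2]
width: 24.6
```

Run:
```python
from plan import *
st()
for n,x in(("side",(220,120)),("top",(220,140))):
    im=ctrl.get_image(n); cv2.imwrite(f"pics/{n}8.png",im[:,:,::-1])
    cv2.imwrite(f"pics/{n}8z.png",cv2.resize(im[x[1]:x[1]+70,x[0]:x[0]+100,::-1],None,fx=8,fy=8,interpolation=cv2.INTER_CUBIC))
st()
```

```text
t 12.83 tcp [539.5 -11.1 251.7] tip saw [   0.4 -184.8   69.7] yawerr deg -0.03 toolz [ 0. -0. -1.] w 24.6 F [-1.2  0.1 -2.2]
t 12.93 tcp [539.6 -10.9 252.3] tip saw [   0.7 -184.6   70.3] yawerr deg -0.0 toolz [ 0. -0. -1.] w 25.1 F [-0.1  0.  -2.1]
```

View pics/side8z.png

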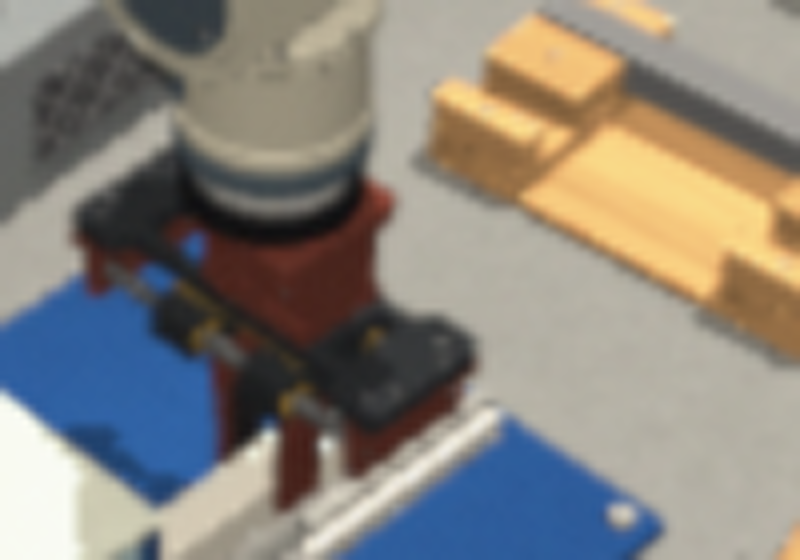

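View pics/top8z.png

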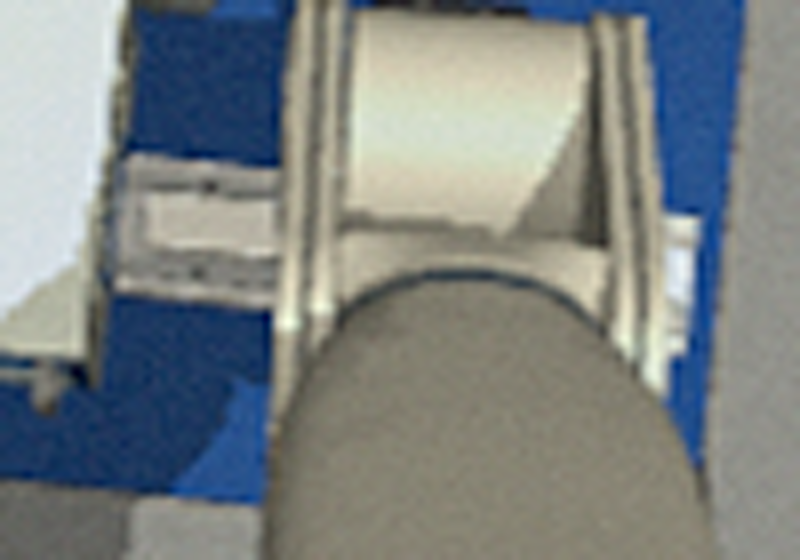

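Run:
```python
from plan import *
im=cv2.imread("pics/top8.png")
print(im[156:182,238:254,1][:, ::2])
print(im[162:190,303:309,1])
# sampled edges along model lines: project x offsets at several y
for y,z in((-80,None),(-305,None)):
    for x,zz,l in((31,45,'bed+'),(-31,45,'bed-'),(21.5,51,'strip+?'),(15.5,51,'s in+'),(-15.5,51,'s in-'),(12.5,84,'bar+'),(-12.5,84,'bar-')):
        print(y,l,proj("top",sw(x,y,zz))[0].round(2))
```

```text
[[ 56  54  52  55  59  60  56  64]
 [ 57  55  54  63  56  62  60  51]
 [ 46  49  55  53  58  57  56  56]
 [111  99  59  31  35  53  56  52]
 [150 141 138 145 142 110  66  41]
 [135 143 141 158 158 150 145 137]
 [127 127 132 136 110 134 141 153]
 [116  95  94 116  59 126 128 130]
 [162 161 173 166 133 117 106 107]
 [172 185 190 183 178 166 164 178]
 [161 180 182 181 180 179 184 185]
 [154 176 179 181 178 181 178 178]
 [158 179 184 175 181 178 180 181]
 [165 187 180 179 183 184 179 181]
 [143 163 198 199 190 189 179 182]
 [137 117 136 123 126 151 180 199]
 [133 116 116 124 113 127 127 126]
 [124 134 136  98 129 128 122 122]
 [137 109 127  80 126 127 131 133]
 [154 144 151 149 130 132 106 121]
 [110 144 164 176 154 153 143 147]
 [ 62  80 102 101 109 124 147 176]
 [ 52  47  44  42  55  75  91 109]
 [ 53  54  56  55  48  54  47  40]
 [ 53  55  56  59  54  54  57  50]
 [ 58  58  51  54  56  56  57  56]]
[[ 72  80  82  86  86  85]
 [ 76  82  80  81  80  81]
 [ 71  82  81  85  82  86]
 [ 69  73  78  79  81  81]
 [116 103  85  56  69  83]
 [194 211 212 197 129  81]
 [188 219 226 205 133  71]

[... 234 characters left out ...]
 70  77]
 [196 173 168 127  70  75]
 [204 179 160 109  72  76]
 [205 194 168 109  75  81]
 [188 166 147  95  76  79]
 [216 219 172  67  80  79]
 [216 217 169  67  70  72]
 [181 122 109  76  81  82]
 [148  62  74  77  78  86]
 [140  65  76  78  81  98]
 [137  73  81  78  80  98]
 [133  71  80  78  79  90]
 [118  72  84  84  75 110]]
-80 bed+ [243.24 160.03]
-80 bed- [241.36 177.06]
-80 strip+? [242.91 162.38]
-80 s in+ [242.73 164.03]
-80 s in- [241.79 172.59]
-80 bar+ [242.42 163.52]
-80 bar- [241.64 170.57]
-305 bed+ [305.38 166.73]
-305 bed- [303.71 183.77]
-305 strip+? [305.34 169.11]
-305 s in+ [305.18 170.76]
-305 s in- [304.34 179.32]
-305 bar+ [306.31 170.4 ]
-305 bar- [305.62 177.46]
```

Bar edges in the top view (rows 163.5/170.7 at column 242, 170.4/177.6 at column 305) match the predicted centred position within half a pixel. Lowering.

{"api": "jog_arm", "payload": {
  "steps": [
    [[0, 0, 0.004, 0, 0, 0, 1], [0, 0, 0.004, 0, 0, 0, 1], [0, 0, 0.002, 0, 0, 0, 1], [0, 0, 0.001, 0, 0, 0, 1], [0, 0, 0.001, 0, 0, 0, 1], [0, 0, 0, 0, 0, 0, 1]]
  ]
}}

```text
t: 13.43
ee_pos: [539.1, -10.7, 239.1]
orientation: [-2.312, -2.127, 0.0]
ft_force: [0.9, -0.2, -2.6]
width: 24.4
```

{"api": "jog_arm", "payload": {
  "steps": [
    [[0, 0, 0.001, 0, 0, 0, 1], [0, 0, 0.001, 0, 0, 0, 1], [0, 0, 0, 0, 0, 0, 1]]
  ]
}}

```text
t: 13.68
ee_pos: [539.1, -10.7, 238.9]
orientation: [2.312, 2.127, 0.0]
ft_force: [-6.4, -0.6, 18.3]
width: 24.5
```

Floor contact is at tip height 57, i.e. underside at 45 (grasp offset 12), so the bar is in the channel. Releasing.

{"api": "jog_arm", "payload": {
  "steps": [
    [[0, 0, -0.001, 0, 0, 0, 1], [0, 0, 0, 0, 0, 0, 0], [0, 0, 0, 0, 0, 0, 0], [0, 0, 0, 0, 0, 0, 0], [0, 0, -0.01, 0, 0, 0, 0], [0, 0, -0.02, 0, 0, 0, 0], [0, 0, -0.03, 0, 0, 0, 0], [-0.02, 0, -0.03, 0, 0, 0, 0], [-0.03, 0, -0.02, 0, 0, 0, 0], [-0.03, 0, 0, 0, 0, 0, 0], [-0.03, 0, 0, 0, 0, 0, 0], [0, 0, 0, 0, 0, 0, 0]]
  ]
}}

```text
t: 14.68
ee_pos: [529.7, -123.9, 349.6]
orientation: [2.313, 2.122, 0.001]
ft_force: [-0.3, -0.1, 0.2]
width: 44.0
```

Run:
```python
from plan import *
st()
for n,x in(("side",(220,120)),("top",(220,140))):
    im=ctrl.get_image(n); cv2.imwrite(f"pics/{n}9.png",im[:,:,::-1])
    cv2.imwrite(f"pics/{n}9z.png",cv2.resize(im[x[1]:x[1]+80,x[0]:x[0]+100,::-1],None,fx=7,fy=7,interpolation=cv2.INTER_CUBIC))
st()
for y in (-65,-305): print(proj("side",sw(0,y,70)),proj("top",sw(0,y,70)))
```

```text
t 14.68 tcp [ 529.7 -123.9  349.6] tip saw [   0.4 -298.4  167.6] yawerr deg -0.15 toolz [ 0. -0. -1.] w 44.0 F [-0.3 -0.1  0.2]
t 14.78 tcp [ 529.6 -121.1  348.6] tip saw [  -0.3 -295.3  166.6] yawerr deg -0.13 toolz [ 0.  0. -1.] w 44.1 F [-0.6 -0.1 -0.4]
[[227.87 197.82]] [[237.91 167.13]]
[[276.02 163.25]] [[305.45 174.4 ]]
```

View pics/side9z.png

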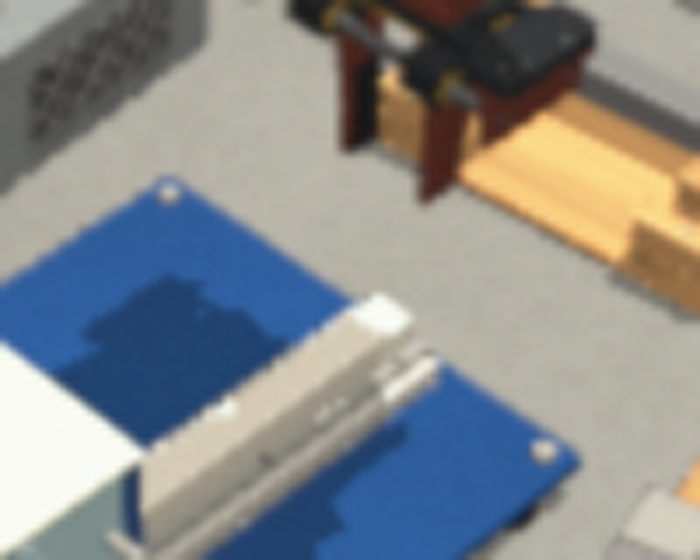

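View pics/top9z.png

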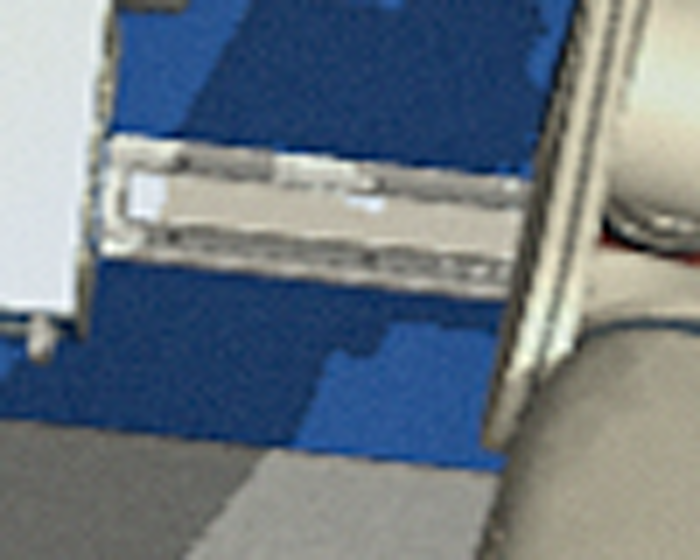

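The bar lies flat in the channel, front about y -66 and tail about y -305 in the saw frame, and is clear of the hood. Next I regrip near the tail, tilted 15° back so the gripper body stays clear of motor and hood.

Run:
```python
from plan import *
st()
Rg=Rdown(SAWX)*R.from_euler('y',15,degrees=True)
g=lambda x,y,z: sw(x,y,z)-Rg.apply([0,0,182])
a=plan(g(0,-291,110),Rg,maxmm=20,grip=0)
plan(g(0,-291,58),Rg,maxmm=20,grip=0,start=a)
```

```text
t 14.78 tcp [ 529.6 -121.1  348.6] tip saw [  -0.3 -295.3  166.6] yawerr deg -0.13 toolz [ 0.  0. -1.] w 44.1 F [-0.6 -0.1 -0.4]
4 [[-0.0107,0.0001,0.0157,0.01,3.75,-0.03,0],[-0.0117,0.0001,0.015,0.01,3.75,-0.03,0],[-0.0127,0.0001,0.0142,0.01,3.75,-0.03,0],[-0.0136,0.0001,0.0133,0.01,3.75,-0.03,0]]
3 [[-0.0045,0.0,0.0167,0.0,0.0,0.0,0],[-0.0045,0.0,0.0167,0.0,0.0,0.0,0],[-0.0045,0.0,0.0167,0.0,0.0,0.0,0]]
```

{"api": "jog_arm", "payload": {
  "steps": [
    [[-0.0105, 0, 0.0155, 0, 3.75, 0, 0], [-0.0115, 0, 0.015, 0, 3.75, 0, 0], [-0.0125, 0, 0.014, 0, 3.75, 0, 0], [-0.0135, 0, 0.0135, 0, 3.75, 0, 0], [0, 0, 0, 0, 0, 0, 0], [0, 0, 0, 0, 0, 0, 0]]
  ]
}}

```text
t: 15.28
ee_pos: [526.1, -161.8, 284.9]
orientation: [-2.172, -1.996, -0.282]
ft_force: [-0.2, -0.4, -0.3]
width: 44.0
```

Run:
```python
from plan import *
st()
Rg=Rdown(SAWX)*R.from_euler('y',15,degrees=True)
g=lambda x,y,z: sw(x,y,z)-Rg.apply([0,0,182])
plan(g(0,-291,58),Rg,maxmm=20,grip=0)
```

```text
t 15.28 tcp [ 526.1 -161.8  284.9] tip saw [  -0.9 -289.1  109. ] yawerr deg -0.07 toolz [ 0.02  0.26 -0.97] w 44.0 F [-0.2 -0.4 -0.3]
3 [[-0.005,0.0002,0.0163,-0.05,0.01,-0.02,0],[-0.005,0.0002,0.0163,-0.05,0.01,-0.02,0],[-0.005,0.0002,0.0163,-0.05,0.01,-0.02,0]]
```

{"api": "jog_arm", "payload": {
  "steps": [
    [[-0.005, 0.0005, 0.016, 0, 0, 0, 0], [-0.005, 0, 0.016, 0, 0, 0, 0], [-0.0035, 0, 0.011, 0, 0, 0, 0], [-0.0015, 0, 0.005, 0, 0, 0, 0], [0, 0, 0, 0, 0, 0, 0], [0, 0, 0, 0, 0, 0, 0]]
  ]
}}

```text
t: 15.78
ee_pos: [527.0, -164.0, 235.8]
orientation: [-2.172, -1.998, -0.286]
ft_force: [0.4, 0.2, 0.2]
width: 43.6
```

Run:
```python
from plan import *
st()
im=ctrl.get_image("side"); cv2.imwrite("pics/side10.png",im[:,:,::-1])
x=(220,100);cv2.imwrite("pics/side10z.png",cv2.resize(im[x[1]:x[1]+100,x[0]:x[0]+120,::-1],None,fx=6,fy=6,interpolation=cv2.INTER_CUBIC))
```

```text
t 15.78 tcp [ 527.  -164.   235.8] tip saw [   0.6 -291.2   60. ] yawerr deg 0.05 toolz [ 0.02  0.26 -0.97] w 43.6 F [0.4 0.2 0.2]
```

View pics/side10z.png

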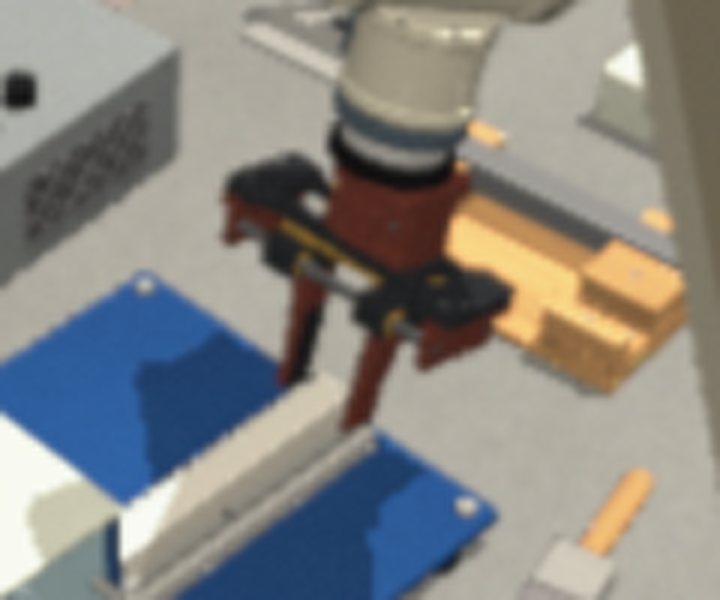

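The tilted fingers straddle the tail end. Lowering 2 mm and gripping.

{"api": "jog_arm", "payload": {
  "steps": [
    [[-0.0005, 0, 0.002, 0, 0, 0, 0], [0, 0, 0, 0, 0, 0, 1], [0, 0, 0, 0, 0, 0, 1], [0, 0, 0, 0, 0, 0, 1], [0, 0, 0, 0, 0, 0, 1], [0, 0, 0, 0, 0, 0, 1]]
  ]
}}

```text
t: 16.33
ee_pos: [526.7, -164.5, 233.5]
orientation: [-2.172, -1.998, -0.286]
ft_force: [-1.3, -0.7, 2.5]
width: 24.8
```

Run:
```python
from plan import *
st()
Rg=Rdown(SAWX)*R.from_euler('y',15,degrees=True)
o=ctrl.get_obs();t=tosaw(o['ee_pos']+R.from_rotvec(o['orientation']).apply([0,0,182]))
plan(o['ee_pos']+sw(0,160,0)-sw(0,0,0),R.from_rotvec(o['orientation']),maxmm=12,grip=1)
```

```text
t 16.33 tcp [ 526.7 -164.5  233.5] tip saw [   0.4 -291.7   57.7] yawerr deg 0.02 toolz [ 0.02  0.26 -0.97] w 24.8 F [-1.3 -0.7  2.5]
14 [[0.011,0.0,0.003,0.0,0.0,0.0,1],[0.011,0.0,0.003,0.0,0.0,0.0,1],[0.011,0.0,0.003,0.0,0.0,0.0,1],[0.011,0.0,0.003,0.0,0.0,0.0,1],[0.011,0.0,0.003,0.0,0.0,0.0,1],[0.011,0.0,0.003,0.0,0.0,0.0,1],[0.011,0.0,0.003,0.0,0.0,0.0,1],[0.011,0.0,0.003,0.0,0.0,0.0,1],[0.011,0.0,0.003,0.0,0.0,0.0,1],[0.011,0.0,0.003,0.0,0.0,0.0,1],[0.011,0.0,0.003,0.0,0.0,0.0,1],[0.011,0.0,0.003,0.0,0.0,0.0,1],[0.011,0.0,0.003,0.0,0.0,0.0,1],[0.011,0.0,0.003,0.0,0.0,0.0,1]]
```

{"api": "jog_arm", "payload": {
  "steps": [
    [[0.0058, 0, 0.00155, 0, 0, 0, 1], [0.0116, 0, 0.0031, 0, 0, 0, 1], [0.0116, 0, 0.0031, 0, 0, 0, 1], [0.0116, 0, 0.0031, 0, 0, 0, 1], [0.0116, 0, 0.0031, 0, 0, 0, 1]]
  ]
}}

```text
t: 16.75
ee_pos: [531.4, -109.3, 233.5]
orientation: [-2.172, -1.998, -0.286]
ft_force: [-0.7, -4.4, 4.2]
width: 24.6
```

Run:
```python
from plan import *
st()
```

```text
t 16.75 tcp [ 531.4 -109.3  233.5] tip saw [   0.5 -236.3   57.7] yawerr deg 0.04 toolz [ 0.02  0.26 -0.97] w 24.6 F [-0.7 -4.4  4.2]
```

{"api": "jog_arm", "payload": {
  "steps": [
    [[0.0116, 0, 0.0031, 0, 0, 0, 1], [0.0116, 0, 0.0031, 0, 0, 0, 1], [0.0116, 0, 0.0031, 0, 0, 0, 1], [0.0116, 0, 0.0031, 0, 0, 0, 1], [0.0116, 0, 0.0031, 0, 0, 0, 1], [0.0116, 0, 0.0031, 0, 0, 0, 1], [0.0116, 0, 0.0031, 0, 0, 0, 1], [0.0058, 0, 0.00155, 0, 0, 0, 1], [0, 0, 0, 0, 0, 0, 1]]
  ]
}}

```text
t: 17.5
ee_pos: [538.8, -18.7, 233.5]
orientation: [-2.17, -1.998, -0.287]
ft_force: [2.0, 3.7, 2.4]
width: 24.7
```

Run:
```python
from plan import *
st()
im=ctrl.get_image("side"); cv2.imwrite("pics/side11.png",im[:,:,::-1])
x=(130,120);cv2.imwrite("pics/side11z.png",cv2.resize(im[x[1]:x[1]+140,x[0]:x[0]+150,::-1],None,fx=4,fy=4,interpolation=cv2.INTER_CUBIC))
```

```text
t 17.5 tcp [538.8 -18.7 233.5] tip saw [   0.1 -145.2   57.7] yawerr deg 0.06 toolz [ 0.02  0.26 -0.97] w 24.7 F [2.  3.7 2.4]
```

View pics/side11z.png

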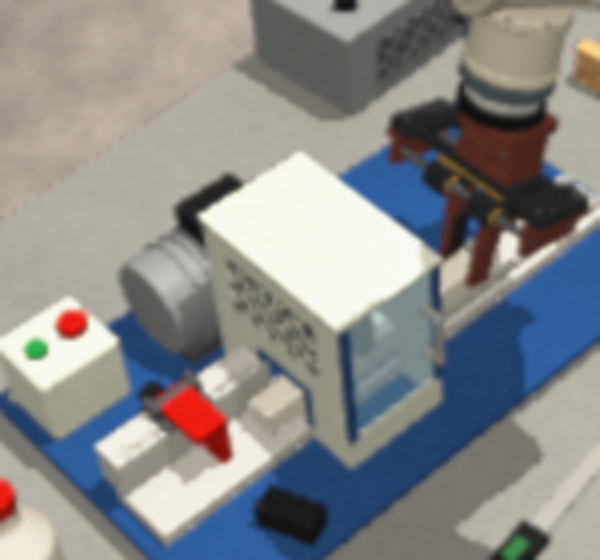

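The bar's end has emerged from the hood at about (275,400) in the zoom, with the flag ahead at (210,420) and roughly 30 mm between them. Slowing down.

{"api": "jog_arm", "payload": {
  "steps": [
    [[0.0058, 0, 0.00155, 0, 0, 0, 1], [0.0058, 0, 0.00155, 0, 0, 0, 1], [0.0048, 0, 0.0013, 0, 0, 0, 1], [0.0038, 0, 0.001, 0, 0, 0, 1], [0.0019, 0, 0.0005, 0, 0, 0, 1], [0, 0, 0, 0, 0, 0, 1]]
  ]
}}

```text
t: 18.05
ee_pos: [540.7, 1.9, 233.5]
orientation: [-2.172, -1.998, -0.286]
ft_force: [1.7, -1.4, 4.6]
width: 24.9
```

Run:
```python
from plan import *
st()
im=ctrl.get_image("side"); cv2.imwrite("pics/side12.png",im[:,:,::-1])
x=(150,190);cv2.imwrite("pics/side12z.png",cv2.resize(im[x[1]:x[1]+60,x[0]:x[0]+80,::-1],None,fx=8,fy=8,interpolation=cv2.INTER_CUBIC))
for y in(98,115): print(proj("side",sw(-12.5,y,70)),proj("side",sw(12.5,y,70)))
```

```text
t 18.05 tcp [540.7   1.9 233.5] tip saw [   0.4 -124.7   57.7] yawerr deg 0.02 toolz [ 0.02  0.26 -0.97] w 24.9 F [ 1.7 -1.4  4.6]
[[192.53 227.24]] [[187.52 222.77]]
[[188.29 230.3 ]] [[183.29 225.78]]
```

View pics/side12z.png

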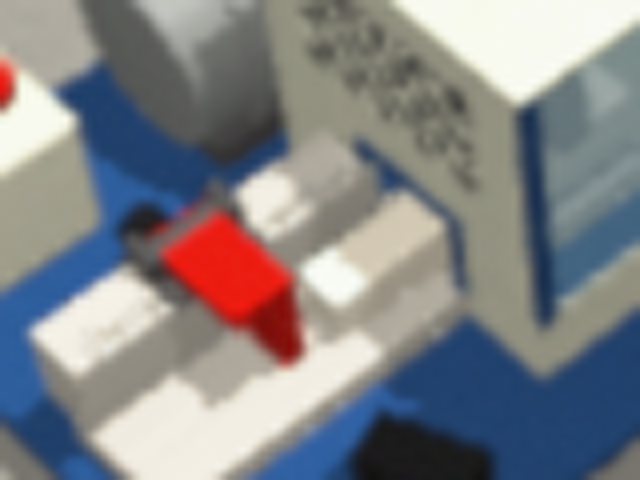

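Gap is now roughly 13 mm. Creeping forward.

{"api": "jog_arm", "payload": {
  "steps": [
    [[0.0019, 0, 0.0005, 0, 0, 0, 1], [0.0019, 0, 0.0005, 0, 0, 0, 1], [0.0019, 0, 0.0005, 0, 0, 0, 1], [0.00097, 0, 0.00026, 0, 0, 0, 1], [0.00097, 0, 0.00026, 0, 0, 0, 1]]
  ]
}}

```text
t: 18.52
ee_pos: [541.3, 9.4, 233.5]
orientation: [-2.172, -1.998, -0.286]
ft_force: [-1.3, -5.3, 6.8]
width: 24.6
```

{"api": "jog_arm", "payload": {
  "steps": [
    [[0.00097, 0, 0.00026, 0, 0, 0, 1], [0.00097, 0, 0.00026, 0, 0, 0, 1]]
  ]
}}

```text
t: 18.68
ee_pos: [541.4, 11.3, 233.6]
orientation: [-2.173, -1.998, -0.286]
ft_force: [-0.9, -5.8, 6.5]
width: 25.0
```

{"api": "jog_arm", "payload": {
  "steps": [
    [[0.00097, 0, 0.00026, 0, 0, 0, 1], [0.00097, 0, 0.00026, 0, 0, 0, 1]]
  ]
}}

```text
t: 18.85
ee_pos: [541.6, 13.3, 233.5]
orientation: [-2.173, -1.998, -0.286]
ft_force: [0.4, -5.7, 6.1]
width: 24.8
```

{"api": "jog_arm", "payload": {
  "steps": [
    [[0.00097, 0, 0.00026, 0, 0, 0, 1]]
  ]
}}

```text
t: 18.93
ee_pos: [541.7, 14.3, 233.6]
orientation: [-2.173, -1.998, -0.286]
ft_force: [-0.7, -6.1, 6.2]
width: 24.8
```

{"api": "jog_arm", "payload": {
  "steps": [
    [[0.00097, 0, 0.00026, 0, 0, 0, 1]]
  ]
}}

```text
t: 19.02
ee_pos: [541.8, 15.3, 233.6]
orientation: [-2.173, -1.998, -0.286]
ft_force: [-0.1, -7.1, 6.9]
width: 25.0
```

Run:
```python
from plan import *
st()
im=ctrl.get_image("side"); cv2.imwrite("pics/side13.png",im[:,:,::-1])
x=(150,190);cv2.imwrite("pics/side13z.png",cv2.resize(im[x[1]:x[1]+60,x[0]:x[0]+80,::-1],None,fx=8,fy=8,interpolation=cv2.INTER_CUBIC))
```

```text
t 19.02 tcp [541.8  15.3 233.6] tip saw [   0.4 -111.3   57.7] yawerr deg 0.01 toolz [ 0.02  0.26 -0.97] w 25.0 F [-0.1 -7.1  6.9]
```

View pics/side13z.png

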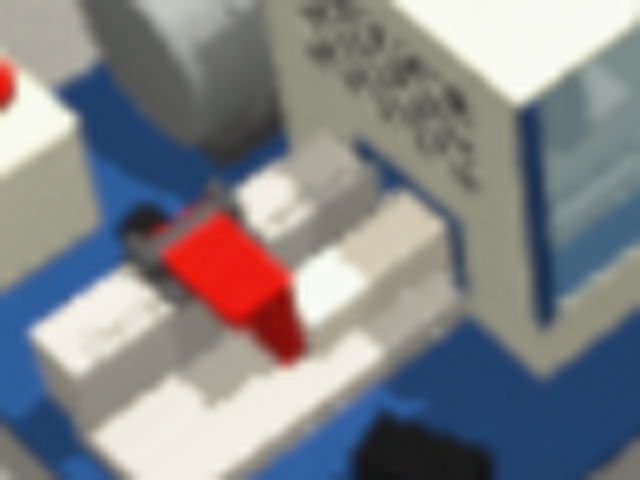

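The bar end is at the flag, with at most a millimetre or two left. Continuing in half-millimetre steps.

{"api": "jog_arm", "payload": {
  "steps": [
    [[0.00048, 0, 0.00013, 0, 0, 0, 1], [0.00048, 0, 0.00013, 0, 0, 0, 1]]
  ]
}}

```text
t: 19.23
ee_pos: [541.8, 16.0, 233.6]
orientation: [-2.173, -1.999, -0.285]
ft_force: [-0.9, -11.8, 9.0]
width: 24.6
```

{"api": "jog_arm", "payload": {
  "steps": [
    [[0.00048, 0, 0.00013, 0, 0, 0, 1], [0.00048, 0, 0.00013, 0, 0, 0, 1]]
  ]
}}

```text
t: 19.4
ee_pos: [541.8, 16.3, 233.6]
orientation: [-2.173, -2.0, -0.284]
ft_force: [-3.3, -17.1, 10.6]
width: 24.9
```

Feed force rose to 17 N while the tool stopped advancing, so the bar is against the stop. Releasing and retreating along the tool axis.

{"api": "jog_arm", "payload": {
  "steps": [
    [[0, 0, 0, 0, 0, 0, 1], [0, 0, 0, 0, 0, 0, 0.2], [0, 0, 0, 0, 0, 0, 0], [0, 0, 0, 0, 0, 0, 0], [0, 0, 0, 0, 0, 0, 0], [0, 0, -0.005, 0, 0, 0, 0], [0, 0, -0.015, 0, 0, 0, 0], [0, 0, -0.025, 0, 0, 0, 0], [0, 0, -0.03, 0, 0, 0, 0], [0, 0, -0.03, 0, 0, 0, 0], [-0.02, 0, -0.03, 0, 0, 0, 0], [-0.035, 0, -0.02, 0, 0, 0, 0], [-0.035, 0, 0, 0, 0, 0, 0], [-0.035, 0, 0, 0, 0, 0, 0], [-0.035, 0, 0, 0, 0, 0, 0], [0, 0, 0, 0, 0, 0, 0]]
  ]
}}

```text
t: 20.73
ee_pos: [524.9, -180.3, 340.7]
orientation: [-2.176, -1.994, -0.284]
ft_force: [-0.1, 0.4, 0.0]
width: 43.7
```

Run:
```python
from plan import *
st()
for n,x in(("side",(150,120)),("top",(150,110))):
    im=ctrl.get_image(n); cv2.imwrite(f"pics/{n}14.png",im[:,:,::-1])
    cv2.imwrite(f"pics/{n}14z.png",cv2.resize(im[x[1]:x[1]+120,x[0]:x[0]+150,::-1],None,fx=5,fy=5,interpolation=cv2.INTER_CUBIC))
```

```text
t 20.73 tcp [ 524.9 -180.3  340.7] tip saw [  -0.  -307.8  164.9] yawerr deg -0.2 toolz [ 0.02  0.26 -0.97] w 43.7 F [-0.1  0.4  0. ]
```

View pics/side14z.png

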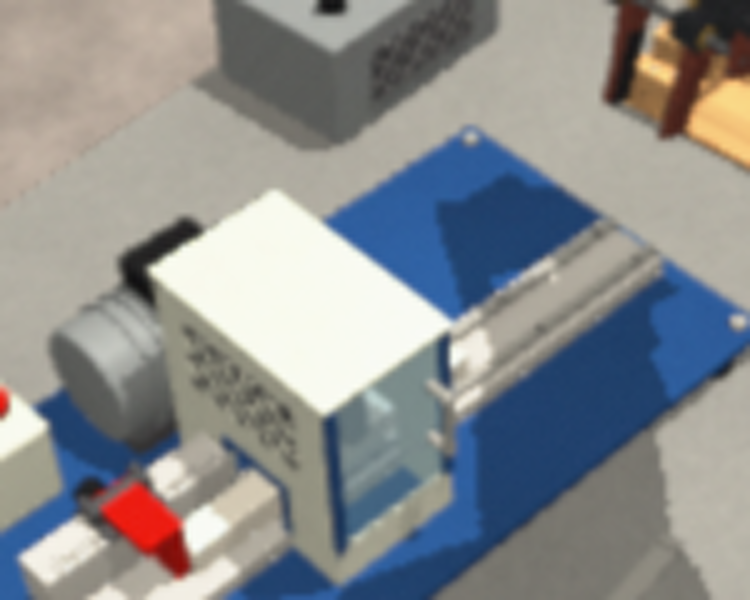

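View pics/top14z.png

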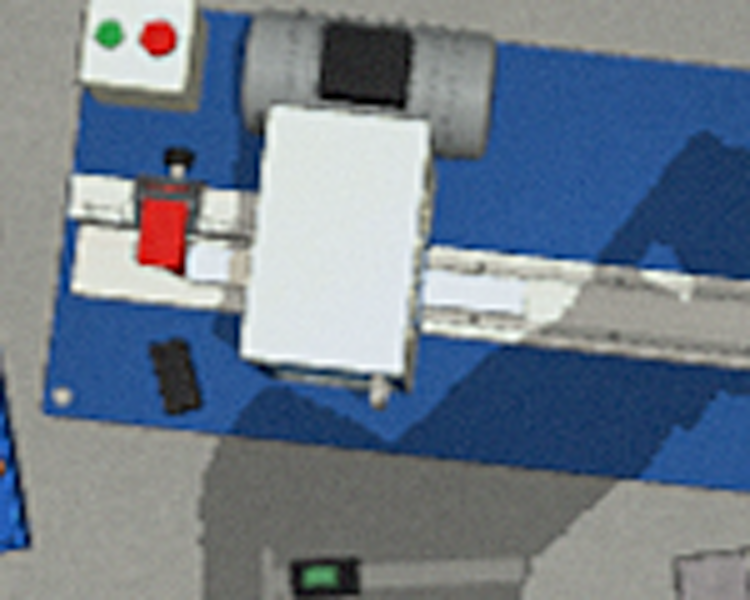

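View pics/top14.png

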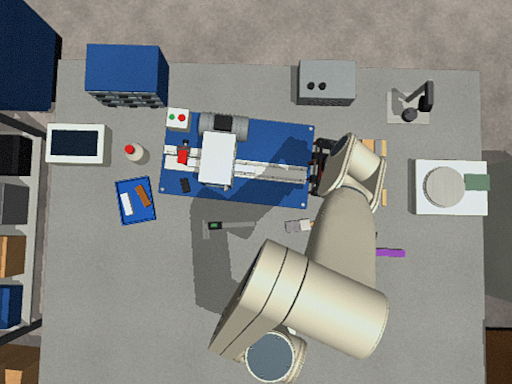

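The bar's end sits at the flag with no visible gap and its tail is clear of the gripper. As a last check I fit the flag angle and the bar's end and tail.

Run:
```python
from flag import *
for i,n in enumerate(("side","top")):
    m=redm(n,f"pics/{n}14.png");t=np.zeros((100,100));u=proj(n,w((15,125,90),S0))[0]-((150,100) if n=="top" else (140,180))
    t=cv2.circle(t,tuple(int(round(v)) for v in u),13,1,-1);W=m*t
    print(n,min((round(((render(n,th,y)-W)**2).sum(),1),round(th,2),y) for th in np.arange(0,.4,.04) for y in np.arange(110,120,1.)))
uv=(np.array([524,296])+.5)/5-.5+(150,110); p=atz("top",uv,70)
from plan import tosaw
print('tail',tosaw(p))
uv=(np.array([188,262])+.5)/5-.5+(150,110); print('front',tosaw(atz("top",uv,70)))
```

```text
side (np.float64(28.0), np.float64(0.0), np.float64(115.0))
top (np.float64(35.2), np.float64(0.0), np.float64(117.0))
tail [   0.38 -123.52   70.  ]
front [ -1.17 114.71  70.  ]
```

Run:
```python
from workcell import ctrl
print(ctrl.close_job()); o=ctrl.get_obs(); print(o['t'],o['ft_force'].round(1))
```

```text
the job is handed in; nothing more can be done
None
the job is handed in; nothing more can be done
```

The saw is set up as asked, and the job is handed in at about 21 s of the 56 s allowed.

- **Stop:** I pulled the flag over from behind and pressed it onto its rest with about 15 N, before touching the bar. The final fit in both pictures gives hinge angle 0 (fully down). It puts the stop face at 115 mm (side camera) and 117 mm (top camera) past the blade.
- **Laying the bar:** I took the white bar from the rack and laid it in the infeed channel. It touched the floor at the expected 45 mm height, and I let go of it there.
- **Sliding it in:** I took it again about 14 mm from its tail and slid it through the hood, in 0.5–1 mm steps at the end. I stopped when the feed force reached 17 N and the tool no longer advanced.

**Last checks:** The released bar's front end measured about 115 mm and its tail about -124 mm, with no visible gap to the flag. That is within 2 mm of both stop-face estimates, which is the camera accuracy. The gripper was clear and the force near zero. The other things in the last pictures had not visibly moved; I did not measure each one, and the arm hid part of the rack and brush in the last top view.

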